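Tools back on their outlines

TASK

Tidy the bench: lay the long wrench, the short wrench and the hammer each squarely on the wooden pad that shows its own outline, pointing the same way as the outline, and set the clamp on its outline on the turntable in the same manner. The turntable spins freely: do not turn it, not even for a moment. Leave every tool lying flat, still and let go.

Things in the scene. Friction and masses are not known exactly. Their poses are not given: they have to be found in the camera images.
- long_wrench: Longer of two steel combination wrenches lying flat on the bench: 170 mm long, 9 mm thick, shank 13 mm wide, jaw end 29, ring end 25 mm wide. +x runs from the closed ring end to the open jaw end; z up. Origin on the shank's underside, where to grip across y: 60 mm behind the jaw tips, 110 mm ahead of the ring's end.
- short_wrench: Shorter steel combination wrench lying flat on the bench: 115 mm long, 8 mm thick, shank 11 mm wide, jaw end 25, ring end 21 mm wide. +x runs from the closed ring end to the open jaw end; z up. Origin on the shank's underside, where to grip across y: 39.5 mm behind the jaw tips, 75.5 mm ahead of the ring's end.
- hammer: Hammer lying flat on the bench, 22 mm thick, 199 mm long: steel head (24 mm along x, 70 mm along y), straight yellow handle 18 mm wide with black grip. +x runs along the handle to the head; z up. Origin on the handle's underside, where to grip across y: 40 mm behind the head's centre, 147 mm ahead of the handle's end; centre of mass 20 mm ahead of it.
- clamp: Aluminium clamp lying flat, 22 mm high: two parallel jaws along x (-45 to +45 mm), together 44 mm wide (y -22 to +22), narrower at the tips (+x end); a black knob, 21 mm across, sticks out to +y (33 to 51 mm) at x = -33 mm. Origin on the underside midway between the jaws, z up; grip across both jaws (along y) at the origin.
- long_wrench_pad: Fixed 205 x 75 x 4 mm plywood board on the bench with the black silhouette of the longer wrench, drawn 3 mm oversize. Origin: centre of its underside, z up. +x runs along it to the end with the silhouette's open jaw. The wrench lies right with its origin 25 mm along +x from this origin (y = 0), its underside 4 mm above it, its +x along this +x.
- short_wrench_pad: Fixed 155 x 70 x 4 mm plywood board on the bench with the black silhouette of the shorter wrench, drawn 3 mm oversize. Origin: centre of its underside, z up. +x runs along it to the end with the silhouette's open jaw. The wrench lies right with its origin 18 mm along +x from this origin (y = 0), its underside 4 mm above it, its +x along this +x.
- hammer_pad: Fixed 215 x 100 x 4 mm plywood board on the bench with the black silhouette of the hammer, drawn 3 mm oversize. Origin: centre of its underside, z up. +x runs along it to the end with the silhouette's head. The hammer lies right with its origin 47.5 mm along +x from this origin (y = 0), its underside 4 mm above it, its +x along this +x.
- turntable: Plywood disc, 190 mm across, 10 mm thick, turning freely on a fixed stand; top 24 mm above the bench; black clamp silhouette, short black rim mark. Origin on the axis at the disc's underside, z up; +x points to the rim mark. The clamp lies right with its origin 33 mm along +x (y = 0), its underside 10 mm above this origin, jaw tips to the mark (its +x along this +x).
- rim_mark (a point): The short black mark on the turntable's top near the rim, 89 mm from the axis; it shows how far the disc is turned. Its x axis points outward.
There are look-alikes about, which are no part of the job. What is shaped like the long_wrench but blue is not meant.

How it is judged:
By the outcome, as a careful person would: the job done as asked, in the order asked, and still so for the second after the job is handed in, with the robot touching nothing.
It also fails if it takes over 106 s, if anything falls off the work surface, if the arm or the gripper's body presses on something with over 40 N, if the wrist force passes 120 N, or if a joint passes its speed limit or range.

ROBOT

A 6-joint arm with a two-finger parallel gripper is mounted at the origin on the work surface. World frame = base frame: x ahead of the robot, y to its left, z up, the work surface at z = 0. Lengths are in m, angles in rad, forces in N, time in s.
With the tool pointing down it reaches from about 0.4 to 0.825 m from the base axis. Payload 7 kg.
Tool frame: the origin (TCP) lies at the centre of the arm's flange, where the gripper is bolted on; the fingertips stand 173 mm ahead of it and the grasp point (between the pads) lies 155 mm ahead of it; z points along the fingers, x is the direction in which the jaws open and shut, and the axes are right-handed (so a half turn about z gives the same grasp; the last joint's range is limited). The gripper opens to 85 mm and grips with 20 to 120 N. Pads are 22 mm wide; open, the fingers measure 114 mm over their backs; the gripper's body (76 mm by 85 mm) begins 54 mm behind the grasp point. The pads swing forward as they close: fully open they stand 13 mm farther back than shut.
Start: joints at [-0.925, 0.359, 0.012, 0, -1.224, -0.288], TCP at [0.236, -0.632, 0.405] pointing down, gripper open.
Joint ranges: [-3.07, 3.07], [-1.43, 2.12], [-1.02, 1.25], [-3.03, 1.67], [-3.05, -0], [-3.03, 3.03]. Speed limits (rad/s): [2.39, 2.39, 3.01, 3.14, 3.14, 3.14].

INTERFACE

Orientations are given as a 3x3 rotation matrix whose columns are the frame's x, y, z axes.
In Python, from plant import manip, get_image, get_calibration, order, spotter gives the robot as it stands. The module is installed in compiled form; this text tells all that it offers.
- The arm moves only by the tool apply_moves, never from a script. Its argument "motion" is a list of rows, each a list of 3 entries, a list of its own where there are three numbers: the finger opening in m, from 0 to 0.0854, then the shift along the tool's x, y, z in m, then the turn about the tool's z in degrees. In form: [[jaw, [tx, ty, tz], roll], ...]. A call has 1 to 5 rows; each row is the pose to reach, as a shift and turn from the pose measured when the call began, along the tool's axes at that moment; what a row does not reach only later rows make up. A row lasts 1/8 s, in which the tool goes at most 62.5 mm and 10.7 degrees, less where a joint would pass 70% of its speed; a pose out of reach is approached as far as the arm can. A call with a gripper value outside its range is refused whole. The fingers move at their own pace and stop on an object; "grip_force" is the grip in N (left out, the last holds). Time passes only in rows, so rows that repeat a pose let the fingers close. It gives the time, the measured TCP pose, the force and the opening at its end, in the units of the state.
- manip.get_obs(): the state, without advancing time (a new reading comes with each control period).
- get_image(name): name is "side" or "top" or "wrist"; returns the picture (420x560x3 uint8, red, green, blue); there is no depth.
- get_calibration(name): a dict with "fx", "fy", "cx", "cy" (pixels), "rvec" (rotation vector, rad) and "tvec" (3), from world to camera coordinates, as OpenCV has them. Camera axes: x right, y down, z forward; pixel columns grow to the right and rows downward; lengths in m; the calibration is good to about 2 mm. The wrist camera is an equidistant fisheye: a pixel r from the principal point sees the ray r / f radians off the axis. A picture is of the moment at which its call begins: read the wrist's pose just before it. get_calibration takes no time and is no camera call; for the wrist camera it gives the pose at the moment of the call.
- order.close_job(): hands the job in, once; it reports no verdict.
Trained networks look in the newest picture that a camera, given by its name, has taken for a name from the list of things; names that differ only in an ending like _2 or _b are one class to them, and where a whole thing is asked for, a point or a joint stands for the part that bears it (a point fixed in the world has none). Each returns a list of dicts, best first, with "confidence" (0 to 1); they miss things now and then, are a little off and sometimes report something else, mostly with a low value. They report only what shows in the picture. A call takes as long as a camera call. They do not tell look-alikes from the thing itself.
- spotter.find_in(camera, thing): "at" ([column, row] in pixels, amid what is visible of it).
- spotter.outline_of(camera, thing): "mask" (420x560 bool, what is visible of it) and "at" ([column, row] in pixels, amid what is visible of it).
The state is a dict: "t": time; "joints": joint angles; "qd": joint speeds; "effort": joint torques, N m; "tcp_pos": TCP position; "tcp_rot": TCP orientation; "force": force on the tool from outside, world axes, zero at the start; "moment": the same for the moment, N m; "gripper_width": opening from 0.0 (shut) to 1.0 (fully open).
Only numpy, scipy, OpenCV 4.12 (cv2) and the standard library are available. Lean on these libraries where they do the work, as an engineer would, in place of code of your own. Each camera call takes 0.05 s, during which the arm holds its last target.

## Working session

There is one attempt and no reset: what is moved stays moved. The work goes in short steps, Python scripts to look and compute and a tool call to move; the robot and the scene stay as the last step left them, time stands still between calls to the robot, and variables do not carry over. Pictures are saved under pics/ and viewed, and the job is handed in when it is done.

Besides the shell and the picture viewer there is one more tool, called after "Call:" as name(argument=value, ...), one argument or row to a line, values as JSON. apply_moves: Moves the arm, as the interface text tells. Its arguments: {"type":"object","properties":{"motion":{"type":"array"},"grip_force":{"type":"number"}},"required":["motion"]}

```bash
ls; mkdir -p pics
python3 - <<'E'
from plant import manip, get_image, get_calibration, order, spotter
import cv2
print(manip.get_obs())
for n in ("side","top","wrist"):
    c=get_calibration(n); print(n,c)
    im=get_image(n); cv2.imwrite(f"pics/{n}0.png",im[:,:,::-1])
E
```

```text
pics
{'t': 0.0, 'joints': array([-9.24890441e-01,  3.59393474e-01,  1.10756161e-02, -3.17669055e-04,
       -1.22411276e+00, -2.88111501e-01]), 'qd': array([-0.00123344,  0.00169655,  0.00027464, -0.00199246, -0.00112922,
        0.00018663]), 'effort': array([ 2.01047958e-03, -5.83316946e+01,  2.93432897e+01,  6.93619832e+00,
       -5.78605745e-03,  3.36210735e-05]), 'tcp_pos': array([ 0.23632795, -0.63207698,  0.40377233]), 'tcp_rot': array([[-3.50107201e-01,  9.36709342e-01, -7.45122194e-04],
       [ 9.36708182e-01,  3.50107949e-01,  1.48489346e-03],
       [ 1.65178678e-03, -1.78090162e-04, -9.99998620e-01]]), 'force': array([ 0.09652257,  0.32882036, -0.05463155]), 'moment': array([-0.03579044, -0.03762981, -0.01058966]), 'gripper_width': 0.9972304291278221}
side {'fx': 528.7394166650828, 'fy': 528.7394166650828, 'cx': 274.16143804825117, 'cy': 210.52205575996885, 'rvec': array([ 2.17798075, -0.37236843,  0.20497761]), 'tvec': array([-0.51151852,  0.12126172,  1.32139291])}
top {'fx': 394.9816851702291, 'fy': 394.9816851702291, 'cx': 280.9320250063873, 'cy': 207.0967115778325, 'rvec': array([ 2.19119074, -2.16180902,  0.08944081]), 'tvec': array([-0.07222504,  0.52122598,  1.02272209])}
wrist {'fx': 325.19226210127806, 'fy': 325.19226210127806, 'cx': 279.1484653442718, 'cy': 211.5335573567525, 'rvec': array([-1.66773024, -2.40387408, -0.40455384]), 'tvec': array([ 0.67499547, -0.04178769,  0.38075266])}
```

View pics/top0.png

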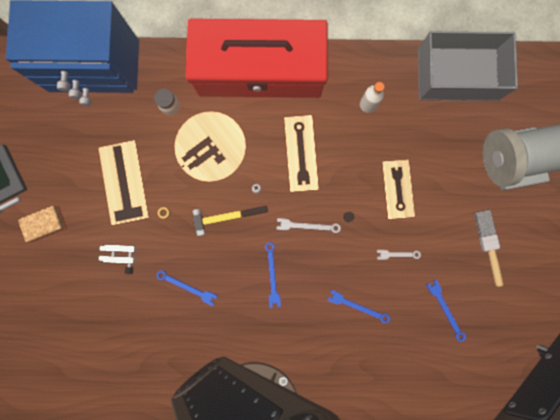

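View pics/side0.png

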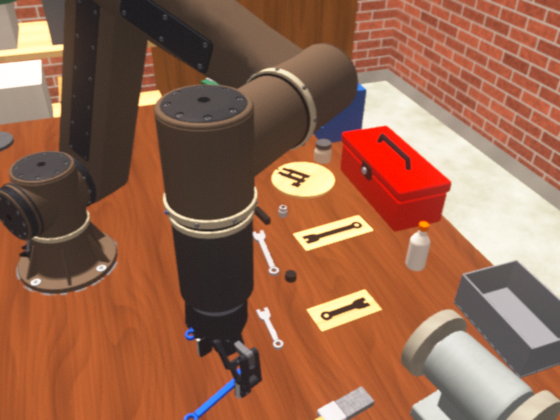

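View pics/wrist0.png

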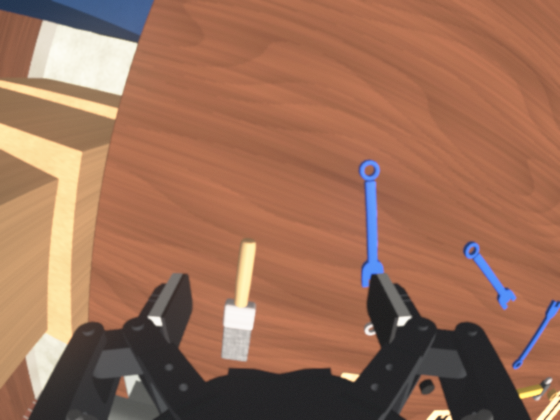

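```bash
cat > h.py <<'E'
import numpy as np, cv2
from plant import manip, get_image, get_calibration, order, spotter
def proj(P,cal,name):
    P=np.asarray(P,float).reshape(-1,1,3)
    K=np.array([[cal['fx'],0,cal['cx']],[0,cal['fy'],cal['cy']],[0,0,1.]])
    if name=="wrist":
        R=cv2.Rodrigues(cal['rvec'])[0]; q=P.reshape(-1,3)@R.T+cal['tvec']
        r=np.linalg.norm(q[:,:2],axis=1)+1e-12; th=np.arctan2(r,q[:,2])
        return np.c_[cal['fx']*th*q[:,0]/r+cal['cx'],cal['fy']*th*q[:,1]/r+cal['cy']]
    return cv2.projectPoints(P,cal['rvec'],cal['tvec'],K,None)[0].reshape(-1,2)
def unproj(uv,z,cal,name):
    uv=np.asarray(uv,float).reshape(-1,2)
    x=(uv[:,0]-cal['cx'])/cal['fx'];y=(uv[:,1]-cal['cy'])/cal['fy']
    if name=="wrist":
        r=np.hypot(x,y)+1e-12; d=np.c_[np.sin(r)*x/r,np.sin(r)*y/r,np.cos(r)]
    else: d=np.c_[x,y,np.ones_like(x)]
    R=cv2.Rodrigues(np.asarray(cal['rvec']))[0]; C=-R.T@cal['tvec']; d=d@R
    s=(z-C[2])/d[:,2]; return C+s[:,None]*d
def rectify(im,cal,name,z,c,half,res):
    # image: up = +x, left=+y, centred c, res m/px
    n=int(2*half/res)
    i,j=np.mgrid[0:n,0:n]
    X=c[0]+half-(i+.5)*res; Y=c[1]+half-(j+.5)*res
    uv=proj(np.c_[X.ravel(),Y.ravel(),np.full(X.size,z)],cal,name).astype(np.float32)
    return cv2.remap(im,uv[:,0].reshape(n,n),uv[:,1].reshape(n,n),cv2.INTER_LINEAR)
E
python3 - <<'E'
from h import *
im=get_image("top"); cal=get_calibration("top")
for th,z in [("long_wrench",.006),("short_wrench",.006),("hammer",.015),("clamp",.015),("long_wrench_pad",.004),("short_wrench_pad",.004),("hammer_pad",.004),("turntable",.024),("rim_mark",.024)]:
    for r in spotter.outline_of("top",th)[:5]:
        P=unproj(r['at'],z,cal,"top")[0]
        m=r['mask']; ys,xs=np.nonzero(m); W=unproj(np.c_[xs,ys],z,cal,"top")[:,:2]
        w,v=np.linalg.eigh(np.cov(W.T)); a=np.degrees(np.arctan2(v[1,1],v[0,1]))
        print(th,round(r['confidence'],2),np.round(r['at']),np.round(P*1000),len(xs),"axis",round(a,1),np.round(W.mean(0)*1000))
cv2.imwrite("pics/rect0.png",rectify(im,cal,"top",.006,(0.5,0.1),.4,.001)[:,:,::-1][:600])
E
```

```text
long_wrench 0.9 [445. 309.] [ 261. -500.    6.] 441 axis -152.2 [ 260. -500.]
long_wrench 0.82 [271. 284.] [318. -42.   6.] 355 axis -173.9 [327. -44.]
long_wrench 0.75 [347. 303.] [ 272. -243.    6.] 411 axis 68.4 [ 270. -254.]
long_wrench 0.71 [194. 291.] [298. 162.   6.] 421 axis 65.7 [304. 174.]
long_wrench 0.61 [302. 229.] [ 466. -121.    6.] 385 axis 86.3 [ 474. -129.]
short_wrench 0.18 [301. 152.] [ 673. -118.    6.] 2021 axis -174.2 [ 672. -116.]
hammer 0.76 [218. 216.] [496. 103.  15.] 727 axis 102.0 [493.  90.]
clamp 0.73 [122. 255.] [391. 354.  15.] 524 axis 70.2 [387. 360.]
long_wrench_pad 0.69 [299. 154.] [ 671. -113.    4.] 2014 axis -174.8 [ 671. -116.]
short_wrench_pad 0.9 [397. 190.] [ 575. -378.    4.] 1456 axis -174.8 [ 577. -379.]
hammer_pad 0.9 [124. 183.] [585. 361.   4.] 2990 axis -168.0 [583. 364.]
hammer_pad 0.64 [122. 257.] [385. 357.   4.] 510 axis 69.5 [387. 363.]
turntable 0.75 [209. 145.] [685. 129.  24.] 3907 axis 48.7 [681. 128.]
rim_mark 0.85 [209. 148.] [677. 130.  24.] 3835 axis -158.2 [682. 128.]
```

Run:
```python
import cv2
im=cv2.imread("pics/top0.png"); cv2.imwrite("pics/topc.png",cv2.resize(im[90:280,90:430],None,fx=2.35,fy=2.35,interpolation=cv2.INTER_CUBIC))
```

```text
(no output)
```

View pics/topc.png

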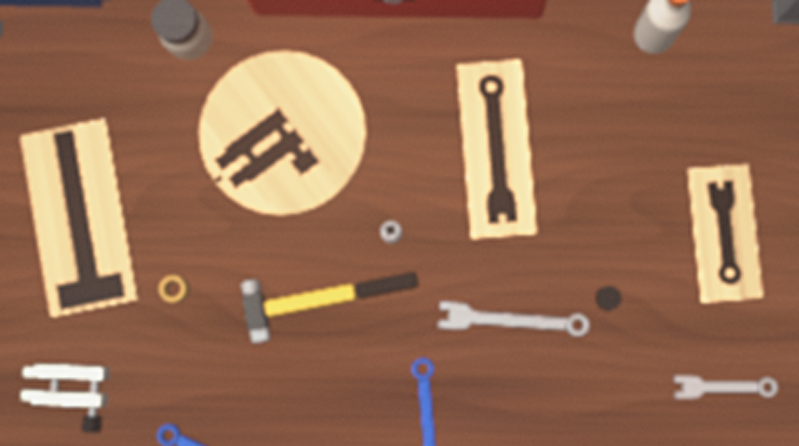

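```bash
cat >> h.py <<'E'
def yaw(R): return np.degrees(np.arctan2(R[1,0],R[0,0]))
def plan(g,yawdeg,z=None):
    """g: target grasp-point(155mm ahead) xyz in m; yawdeg: world angle of tool x (mod 180 auto)."""
    o=manip.get_obs(); R=o['tcp_rot']; p=o['tcp_pos']
    t=np.array([g[0],g[1],g[2]+.155]); sh=R.T@(t-p)
    d=(yawdeg-yaw(R)+180)%360-180
    d2=(d+90)%180-90
    print("t %.2f"%o['t'],"grasp now",np.round((p+[0,0,-.155])*1000,1),"yaw",round(yaw(R),1),"shift",np.round(sh,4),"roll exact",round(-d,1),"roll mod180",round(-d2,1),"j",np.round(np.degrees(o['joints']),0),"F",np.round(o['force'],1),"w",round(o['gripper_width']*85.4,1))
E
python3 - <<'E'
from h import *
o=manip.get_obs(); c=get_calibration("wrist"); R=cv2.Rodrigues(c['rvec'])[0]; C=-R.T@c['tvec']
print("cam in tool",np.round(o['tcp_rot'].T@(C-o['tcp_pos']),4)); print(np.round(o['tcp_rot'].T@R.T,3))
im=cv2.imread("pics/top0.png")[:,:,::-1].copy(); cal=get_calibration("top")
# rough points: topc px -> world
f=lambda x,y,z: np.round(unproj([x/2.35+90,y/2.35+90],z,cal,"top")[0]*1000).astype(int)
for n,a,b,z in [("LW ring,jaw",(578,324),(447,315),.005),("SW",(768,386),(683,388),.005),("Ham end,head",(416,281),(255,311),.011),("clamp knobend/tips",(104,387),(24,385),.022),("LWpad",(491,87),(502,210),.004),("SWpad",(730,273),(721,190),.004),("Hpad",(64,135),(91,292),.004),("TT",(298,138),(222,180),.024)]:
    A=f(*a,z);B=f(*b,z); print(n,A,B,round(np.degrees(np.arctan2(B[1]-A[1],B[0]-A[0])),1))
plan((.46,-.12,.20),176)
E
```

```text
cam in tool [-0.0007 -0.0847  0.0311]
[[ 1.     0.    -0.   ]
 [-0.     0.945  0.327]
 [ 0.    -0.327  0.945]]
LW ring,jaw [ 470 -213    5] [478 -64   5] 86.9
SW [ 403 -428    5] [ 399 -332    5] 92.4
Ham end,head [516 -28  11] [479 154  11] 101.5
clamp knobend/tips [392 317  22] [393 407  22] 89.4
LWpad [ 744 -111    4] [ 600 -125    4] -174.4
SWpad [ 531 -387    4] [ 626 -378    4] 5.4
Hpad [681 384   4] [499 344   4] -167.6
TT [676 108  24] [627 193  24] 120.0
t 0.65 grasp now [ 236.3 -632.2  249.7] yaw 110.5 shift [0.4015 0.3889 0.0497] roll exact -65.5 roll mod180 -65.5 j [-53.  21.   1.   0. -70. -17.] F [-0.7 -0.3  0.2] w 85.4
```

Run:
```python
from h import *
plan((.53,-.12,.22),176)
```

```text
t 0.65 grasp now [ 236.3 -632.2  249.7] yaw 110.5 shift [0.377  0.4544 0.0297] roll exact -65.5 roll mod180 -65.5 j [-53.  21.   1.   0. -70. -17.] F [-0.7 -0.3  0.2] w 85.4
```

Call:
apply_moves(
  motion=[
    [0.085, [0.038, 0.045, 0.003], -6.5],
    [0.085, [0.075, 0.09, 0.006], -13],
    [0.085, [0.113, 0.136, 0.009], -20],
    [0.085, [0.15, 0.18, 0.012], -27],
    [0.085, [0.19, 0.227, 0.015], -34],
  ],
)

```text
t: 1.27
tcp_pos: [0.3831, -0.3732, 0.3899]
tcp_rot: [[-0.816, 0.578, 0.001], [0.578, 0.816, -0.0], [-0.001, 0.0, -1.0]]
force: [1.2, 0.6, 0.6]
gripper_width: 0.995
```

Run:
```python
from h import *
plan((.53,-.12,.22),176)
```

```text
t 1.27 grasp now [ 383.1 -373.2  234.9] yaw 144.7 shift [0.0263 0.2915 0.0149] roll exact -31.3 roll mod180 -31.3 j [-23.   8. -18.   0. -64. -12.] F [1.2 0.6 0.6] w 85.0
```

Call:
apply_moves(
  motion=[
    [0.085, [0.005, 0.058, 0.003], -7],
    [0.085, [0.01, 0.116, 0.006], -14],
    [0.085, [0.016, 0.175, 0.009], -21],
    [0.085, [0.021, 0.233, 0.012], -28],
    [0.085, [0.026, 0.2915, 0.015], -31.3],
  ],
)

```text
t: 1.9
tcp_pos: [0.5309, -0.1184, 0.3753]
tcp_rot: [[-0.998, 0.066, 0.002], [0.066, 0.998, -0.0], [-0.002, -0.0, -1.0]]
force: [2.2, -1.3, -0.4]
gripper_width: 0.993
```

Run:
```python
from h import *
plan((.53,-.12,.22),176)
cal=get_calibration("wrist"); im=get_image("wrist"); np.save("w1.npy",im); import pickle; pickle.dump(cal,open("w1.pkl","wb"))
cv2.imwrite("pics/w1.png",im[:,:,::-1])
cv2.imwrite("pics/w1r.png",rectify(im,cal,"wrist",.006,(0.57,-.13),.2,.4/600)[:,:,::-1])
```

```text
t 1.90 grasp now [ 530.9 -118.4  220.3] yaw 176.2 shift [ 0.0008 -0.0017  0.0003] roll exact 0.2 roll mod180 0.2 j [  8.   9. -18.   0. -62. -12.] F [ 2.2 -1.3 -0.4] w 84.8
```

View pics/w1.png

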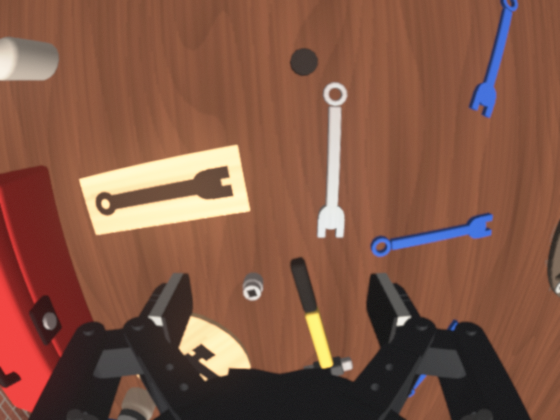

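View pics/w1r.png

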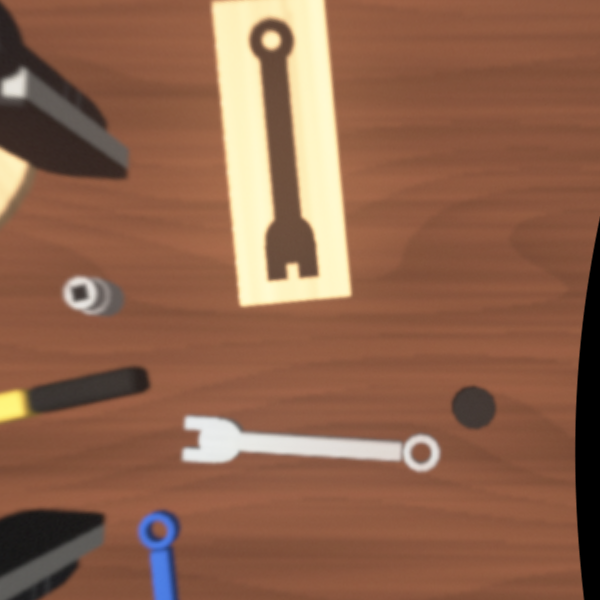

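```bash
cat >> h.py <<'E'
RES=.0005
def r2w(uv,c,half):
    uv=np.asarray(uv,float); return np.c_[c[0]+half-(uv[:,1]+.5)*RES, c[1]+half-(uv[:,0]+.5)*RES]
def comps(mask,minpx=300):
    n,l,s,ce=cv2.connectedComponentsWithStats(mask.astype(np.uint8))
    return [(l==i) for i in range(1,n) if s[i,4]>=minpx]
def grab(name,z,c,half):
    o=manip.get_obs(); cal=get_calibration(name); im=get_image(name)
    return rectify(im,cal,name,z,c,half,RES),im,cal
def rectfit(m,c,half):
    cn=max(cv2.findContours(m.astype(np.uint8),cv2.RETR_EXTERNAL,cv2.CHAIN_APPROX_NONE)[0],key=cv2.contourArea)
    r=cv2.minAreaRect(cn); b=r2w(cv2.boxPoints(r),c,half)
    e=b[1]-b[0]; f=b[2]-b[1]
    if np.linalg.norm(f)>np.linalg.norm(e): e,f=f,e
    return b.mean(0),np.degrees(np.arctan2(e[1],e[0])),np.linalg.norm(e),np.linalg.norm(f)
def wrenchfit(m,c,half):
    """axis from points of the mask; returns both end points along axis, centreline"""
    ys,xs=np.nonzero(m); W=r2w(np.c_[xs,ys],c,half)
    w,v=np.linalg.eigh(np.cov(W.T)); a=v[:,1]; mu=W.mean(0)
    for k in range(3):
        n=np.array([-a[1],a[0]]); s=(W-mu)@a; t=(W-mu)@n; L=s.max()-s.min()
        bins=np.linspace(s.min()+.22*L,s.max()-.28*L,15); 
        cen=[((t[(s>=p)&(s<q)].max()+t[(s>=p)&(s<q)].min())/2) for p,q in zip(bins[:-1],bins[1:])]
        pf=np.polyfit((bins[:-1]+bins[1:])/2,cen,1); mu=mu+n*pf[1]; a=a+n*pf[0]; a/=np.linalg.norm(a)
    n=np.array([-a[1],a[0]]); s=(W-mu)@a; t=(W-mu)@n
    wid=np.median([np.ptp(t[(s>=p)&(s<q)]) for p,q in zip(bins[:-1],bins[1:])])
    return mu+a*s.max(),mu+a*s.min(),np.ptp(s),wid,a
E
python3 - <<'E'
from h import *
import pickle
im=np.load("w1.npy"); cal=pickle.load(open("w1.pkl","rb"))
c=(.672,-.116);half=.12
r=rectify(im,cal,"wrist",.004,c,half,RES); hsv=cv2.cvtColor(r,cv2.COLOR_RGB2HSV)
m=(r.min(2)>110)
m=max(comps(m),key=lambda x:x.sum()); m=cv2.morphologyEx(m.astype(np.uint8),cv2.MORPH_CLOSE,np.ones((9,9)))
print("pad",rectfit(m,c,half)); 
dark=(r.max(2)<125); 
for q in comps(dark,1500): print("sil",wrenchfit(q,c,half))
cv2.imwrite("pics/a.png",r[:,:,::-1])
c=(.474,-.13);half=.11
for z in (.003,.009):
    r=rectify(im,cal,"wrist",z,c,half,RES); hsv=cv2.cvtColor(r,cv2.COLOR_RGB2HSV)
    m=(r.min(2)>125)&(hsv[:,:,1]<70)
    m=max(comps(m),key=lambda x:x.sum())
    A,B,L,w,a=wrenchfit(m,c,half); print("wrench",z,A,B,L,w,np.degrees(np.arctan2(a[1],a[0])))
cv2.imwrite("pics/b.png",np.hstack([r[:,:,::-1],cv2.merge([m.astype(np.uint8)*255]*3)]))
E
```

```text
pad (array([ 0.67165629, -0.11712409]), np.float64(-174.68010865639135), np.float64(0.20673117833520985), np.float64(0.07673888036511699))
sil (array([ 0.58584929, -0.12514287]), array([ 0.75734622, -0.10929099]), np.float64(0.1722279901355534), np.float64(0.014779430799190453), array([-0.9957553 , -0.09204008]))
sil (array([ 0.65048   , -0.01100443]), array([0.69787721, 0.00616007]), np.float64(0.050409484287804285), np.float64(0.012259937047436314), array([-0.94024404, -0.34050132]))
wrench 0.003 [ 0.47743941 -0.05038775] [ 0.46661278 -0.22336659] 0.173317326681772 0.01348925161765581 86.4185692786546
wrench 0.009 [ 0.47830162 -0.05315306] [ 0.46755785 -0.22320627] 0.17039226023128692 0.013289397927029128 86.384923034914
```

View pics/b.png

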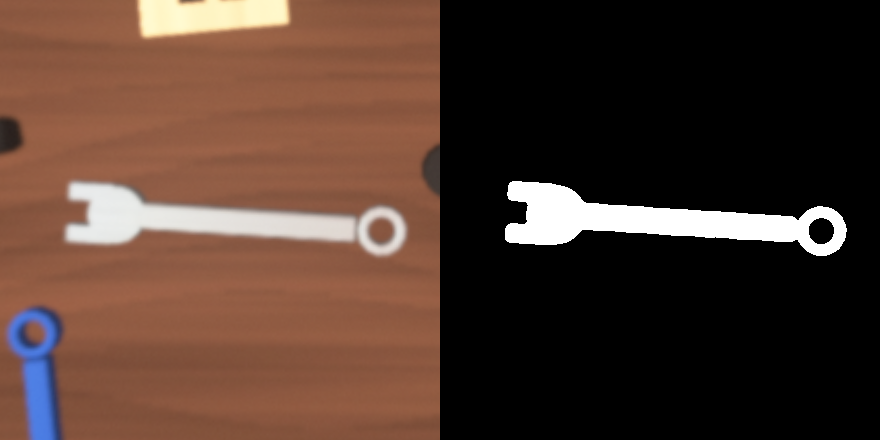

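Run:
```python
from h import *
plan((.4745,-.1130,.030),176.4)
```

```text
t 1.95 grasp now [ 533.9 -114.3  219.8] yaw 176.4 shift [ 0.0599 -0.0025  0.1896] roll exact 0.0 roll mod180 0.0 j [  8.  10. -18.   0. -62. -12.] F [4.7 3.3 0. ] w 85.5
```

Call:
apply_moves(
  motion=[
    [0.04, [0.03, -0.001, 0.05], 0],
    [0.04, [0.06, -0.0025, 0.09], 0],
    [0.04, [0.06, -0.0025, 0.13], 0],
    [0.04, [0.06, -0.0025, 0.13], 0],
    [0.04, [0.06, -0.0025, 0.13], 0],
  ],
)

```text
t: 2.58
tcp_pos: [0.4753, -0.113, 0.246]
tcp_rot: [[-0.998, 0.062, 0.004], [0.062, 0.998, -0.0], [-0.004, 0.0, -1.0]]
force: [0.4, -0.4, 0.3]
gripper_width: 0.47
```

```bash
cat >> h.py <<'E'
def steel(name,z,c,half,tag):
    r,im,cal=grab(name,z,c,half); hsv=cv2.cvtColor(r,cv2.COLOR_RGB2HSV)
    m=(r.min(2)>125)&(hsv[:,:,1]<70)
    m=max(comps(m),key=lambda x:x.sum()) if m.any() else m
    cv2.imwrite(f"pics/{tag}.png",np.hstack([r[:,:,::-1],cv2.merge([m.astype(np.uint8)*255]*3)]))
    return wrenchfit(m,c,half)
E
python3 - <<'E'
from h import *
A,B,L,w,a=steel("wrist",.009,(.474,-.13),.11,"b2"); print(A,B,L,w,np.degrees(np.arctan2(a[1],a[0])), A-.06*a)
plan((.4745,-.1130,.030),176.4)
cv2.imwrite("pics/w2.png",get_image("wrist")[:,:,::-1])
E
```

```text
[ 0.47779252 -0.05324816] [ 0.46728568 -0.22287609] 0.16995302130196338 0.012723377950328407 86.45559893401249 [ 0.4740832  -0.11313339]
t 2.62 grasp now [ 475.4 -113.    91.2] yaw 176.5 shift [ 0.0012 -0.0001  0.0612] roll exact 0.1 roll mod180 0.1 j [ 10.  13. -34.   0. -43. -13.] F [-0.8 -0.2  0.6] w 40.0
```

View pics/w2.png

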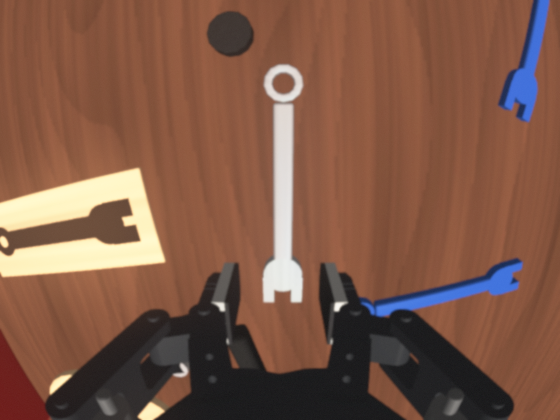

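View pics/b2.png

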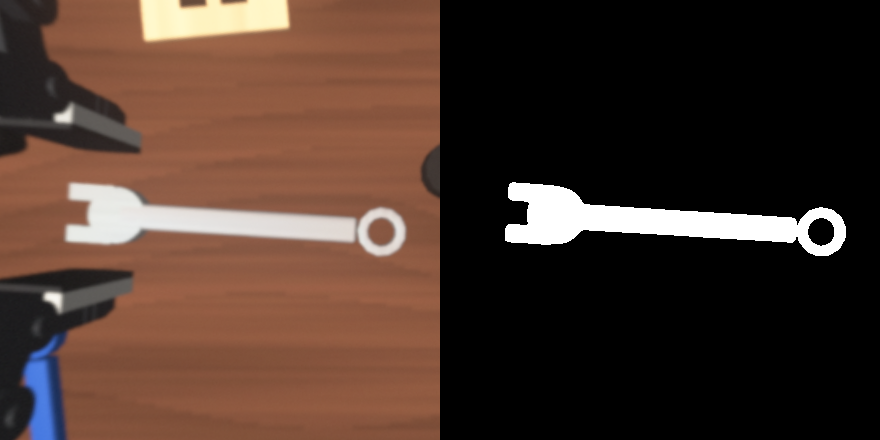

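Call:
apply_moves(
  motion=[
    [0.03, [0.0013, 0, 0.04], 0],
    [0.03, [0.0013, 0, 0.058], 0],
    [0.03, [0.0013, 0, 0.064], 0],
    [0.03, [0.0013, 0, 0.069], 0],
    [0.03, [0.0013, 0, 0.069], 0],
  ],
)

```text
t: 3.3
tcp_pos: [0.4748, -0.1129, 0.1778]
tcp_rot: [[-0.998, 0.062, 0.007], [0.062, 0.998, 0.0], [-0.007, 0.001, -1.0]]
force: [-0.4, 0.7, 0.3]
gripper_width: 0.351
```

Run:
```python
from h import *
plan((.4741,-.1131,.021),176.4)
im=get_image("wrist");cv2.imwrite("pics/w3.png",im[:,:,::-1])
im=get_image("side");cv2.imwrite("pics/s3.png",im[:,:,::-1])
```

```text
t 3.30 grasp now [ 474.8 -112.9   22.8] yaw 176.4 shift [ 0.0006 -0.0003  0.0018] roll exact 0.0 roll mod180 0.0 j [ 10.  19. -38.   0. -32. -13.] F [-0.4  0.7  0.3] w 30.0
```

View pics/w3.png

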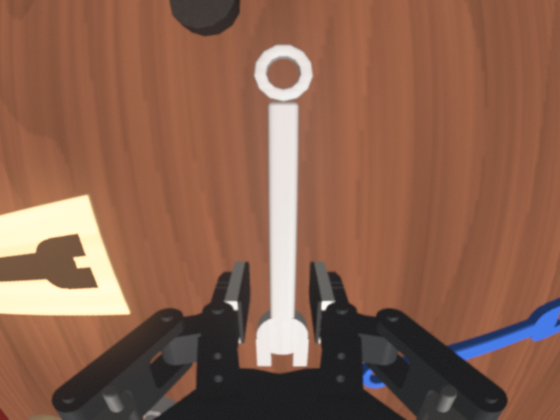

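Call:
apply_moves(
  motion=[
    [0.02, [0.0015, 0, 0.002], 0],
    [0.0, [0.0015, 0, 0.002], 0],
    [0.0, [0.0015, 0, 0.002], 0],
    [0.0, [0.0015, 0, 0.002], 0],
  ],
  grip_force=50,
)

```text
t: 3.9
tcp_pos: [0.4733, -0.1127, 0.1763]
tcp_rot: [[-0.998, 0.062, 0.007], [0.062, 0.998, 0.0], [-0.007, 0.001, -1.0]]
force: [-2.0, 1.1, 6.9]
gripper_width: 0.131
```

```bash
sed -i 's/t=np.array(\[g\[0\],g\[1\],g\[2\]+.155\]); sh=R.T@(t-p)/gp=p+.155*R[:,2]; sh=R.T@(np.array(g)-gp)/; s/np.round((p+\[0,0,-.155\])\*1000,1)/np.round(gp*1000,1)/' h.py
python3 - <<'E'
from h import *
plan((.4741,-.1131,.12),176.4)
im=get_image("wrist");cv2.imwrite("pics/w4.png",im[:,:,::-1])
E
```

```text
t 3.90 grasp now [ 474.4 -112.7   21.3] yaw 176.5 shift [-0.0004 -0.0004 -0.0987] roll exact 0.1 roll mod180 0.1 j [ 10.  19. -38.   0. -32. -13.] F [-2.   1.1  6.9] w 11.2
```

View pics/w4.png

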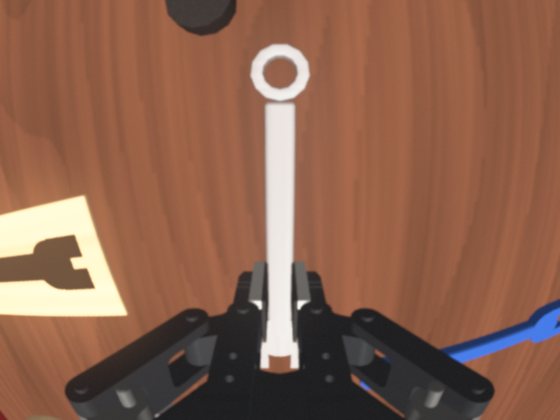

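Call:
apply_moves(
  motion=[
    [0.0, [0, 0, -0.03], 0],
    [0.0, [0, 0, -0.07], 0],
    [0.0, [-0.04, -0.0, -0.08], -10],
    [0.0, [-0.085, -0.01, -0.08], -20],
    [0.0, [-0.13, -0.015, -0.08], -30],
  ],
)

```text
t: 4.58
tcp_pos: [0.6027, -0.1361, 0.2574]
tcp_rot: [[-0.893, -0.451, 0.008], [-0.451, 0.893, 0.001], [-0.007, -0.003, -1.0]]
force: [0.8, 0.7, -0.4]
gripper_width: 0.128
```

Run:
```python
from h import *
plan((.6464,-.1194,.09),275.3)
```

```text
t 4.58 grasp now [ 603.9 -136.   102.4] yaw -153.2 shift [-0.0454 -0.0043  0.0128] roll exact -68.5 roll mod180 -68.5 j [  5.  22. -17.   0. -50.  21.] F [ 0.8  0.7 -0.4] w 10.9
```

Call:
apply_moves(
  motion=[
    [0.0, [-0.02, -0.002, 0.0], -10],
    [0.0, [-0.045, -0.004, 0.0], -20],
    [0.0, [-0.0454, -0.0043, 0.0], -30],
    [0.0, [-0.0454, -0.0043, 0.0], -40],
    [0.0, [-0.0454, -0.0043, 0.0], -50],
  ],
)

```text
t: 5.2
tcp_pos: [0.6449, -0.1195, 0.257]
tcp_rot: [[-0.223, -0.975, 0.006], [-0.975, 0.223, 0.001], [-0.002, -0.006, -1.0]]
force: [-0.0, -1.2, -0.9]
gripper_width: 0.132
```

Call:
apply_moves(
  motion=[
    [0.0, [0, 0, 0.0], -10],
    [0.0, [0, 0, 0.0], -18],
    [0.0, [0, 0, 0.0], -18],
    [0.0, [0, 0, 0.0], -18],
  ],
)

```text
t: 5.7
tcp_pos: [0.6448, -0.1195, 0.2568]
tcp_rot: [[0.086, -0.996, 0.006], [-0.996, -0.086, 0.001], [-0.0, -0.006, -1.0]]
force: [0.1, -0.0, -1.8]
gripper_width: 0.131
```

Run:
```python
from h import *
plan((.6464,-.1194,.09),275.3)
c=(.6717,-.1171); half=.12
r,im,cal=grab("wrist",.004,c,half)
cv2.imwrite("pics/w5.png",im[:,:,::-1]); cv2.imwrite("pics/r5.png",r[:,:,::-1])
m=(r.min(2)>110); m=max(comps(m),key=lambda x:x.sum()); m=cv2.morphologyEx(m.astype(np.uint8),cv2.MORPH_CLOSE,np.ones((9,9)))
print("pad",rectfit(m,c,half))
```

```text
t 5.70 grasp now [ 645.8 -119.4  101.8] yaw -85.1 shift [ 0.0001 -0.0005  0.0118] roll exact -0.4 roll mod180 -0.4 j [  7.  26. -12.  -0. -52.  88.] F [ 0.1 -0.  -1.8] w 11.2
pad (array([ 0.66234198, -0.11790276]), np.float64(-174.77605144733985), np.float64(0.22368129631791828), np.float64(0.07514372736383051))
```

View pics/w5.png

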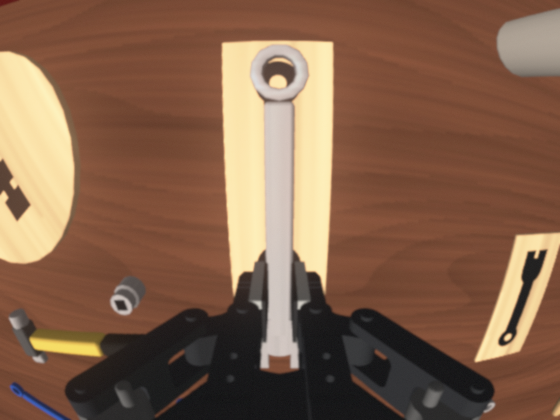

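View pics/r5.png

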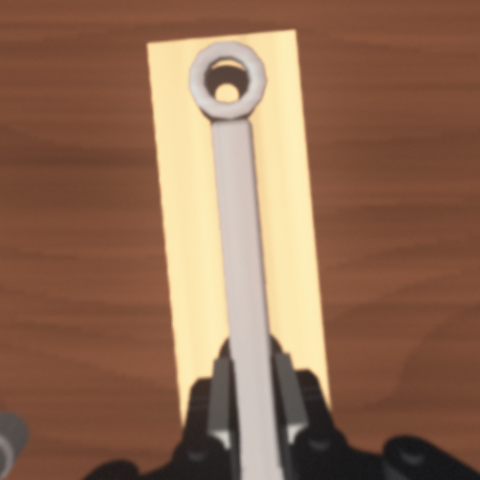

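Call:
apply_moves(
  motion=[
    [0.0, [0, -0.0005, 0.03], -0.4],
    [0.0, [0, -0.0005, 0.055], -0.4],
    [0.0, [0, -0.0005, 0.068], -0.4],
    [0.0, [0, -0.0005, 0.074], -0.4],
    [0.0, [0, -0.0005, 0.076], -0.4],
  ],
)

```text
t: 6.38
tcp_pos: [0.6461, -0.1194, 0.1811]
tcp_rot: [[0.093, -0.996, 0.007], [-0.996, -0.093, 0.001], [-0.0, -0.007, -1.0]]
force: [0.4, 0.1, -0.9]
gripper_width: 0.132
```

Run:
```python
from h import *
plan((.6464,-.1194,.0255),275.3)
```

```text
t 6.38 grasp now [ 647.1 -119.3   26.1] yaw -84.7 shift [0.0001 0.0007 0.0006] roll exact 0.0 roll mod180 0.0 j [  7.  31. -16.   0. -43.  89.] F [ 0.4  0.1 -0.9] w 11.3
```

Call:
apply_moves(
  motion=[
    [0.0, [0, 0.0007, 0.001], 0],
    [0.0, [0, 0.0007, 0.001], 0],
    [0.03, [0, 0.0007, 0.001], 0],
    [0.03, [0, 0.0007, 0.001], 0],
  ],
)

```text
t: 6.88
tcp_pos: [0.6456, -0.1194, 0.1805]
tcp_rot: [[0.093, -0.996, 0.007], [-0.996, -0.093, 0.001], [0.0, -0.007, -1.0]]
force: [0.4, 1.0, -0.3]
gripper_width: 0.349
```

Call:
apply_moves(
  motion=[
    [0.04, [0, 0, -0.02], 0],
    [0.05, [0, 0, -0.06], 0],
    [0.05, [0, 0, -0.1], 0],
    [0.05, [0, 0, -0.12], 0],
    [0.05, [0, 0, -0.12], 0],
  ],
)

```text
t: 7.5
tcp_pos: [0.6452, -0.1195, 0.3029]
tcp_rot: [[0.093, -0.996, 0.011], [-0.996, -0.093, 0.001], [0.0, -0.011, -1.0]]
force: [0.1, -0.4, -0.2]
gripper_width: 0.588
```

```bash
cat >> h.py <<'E'
def padfit(name,z,c,half,tag):
    r,im,cal=grab(name,z,c,half); m=(r.min(2)>110)
    hsv=cv2.cvtColor(r,cv2.COLOR_RGB2HSV)
    m=max(comps(m),key=lambda x:x.sum()); m=cv2.morphologyEx(m.astype(np.uint8),cv2.MORPH_CLOSE,np.ones((9,9)))
    cv2.imwrite(f"pics/{tag}.png",r[:,:,::-1])
    return rectfit(m,c,half)
E
python3 - <<'E'
from h import *
plan((.6464,-.1194,.0255),275.3)
c=(.6717,-.1171); half=.12
print("pad",padfit("wrist",.004,c,half,"r6"))
r,im,cal=grab("wrist",.013,c,half); hsv=cv2.cvtColor(r,cv2.COLOR_RGB2HSV)
m=(r.min(2)>125)&(hsv[:,:,1]<45); m=max(comps(m),key=lambda x:x.sum())
A,B,L,w,a=wrenchfit(m,c,half); print(A,B,L,w,np.degrees(np.arctan2(a[1],a[0])))
cv2.imwrite("pics/m6.png",np.hstack([r[:,:,::-1],cv2.merge([m.astype(np.uint8)*255]*3)]))
E
```

```text
t 7.50 grasp now [ 646.9 -119.4  147.9] yaw -84.6 shift [-1.000e-04  1.900e-03  1.223e-01] roll exact 0.1 roll mod180 0.1 j [  7.  23. -10.   0. -57.  89.] F [ 0.1 -0.4 -0.2] w 50.2
pad (array([ 0.67177749, -0.11701952]), np.float64(-174.75818079355912), np.float64(0.20492834118241482), np.float64(0.0754309167834447))
[ 0.58835858 -0.12533934] [ 0.75581831 -0.10946115] 0.1682108140078653 0.012336893949035387 -174.58352335766799
```

View pics/m6.png

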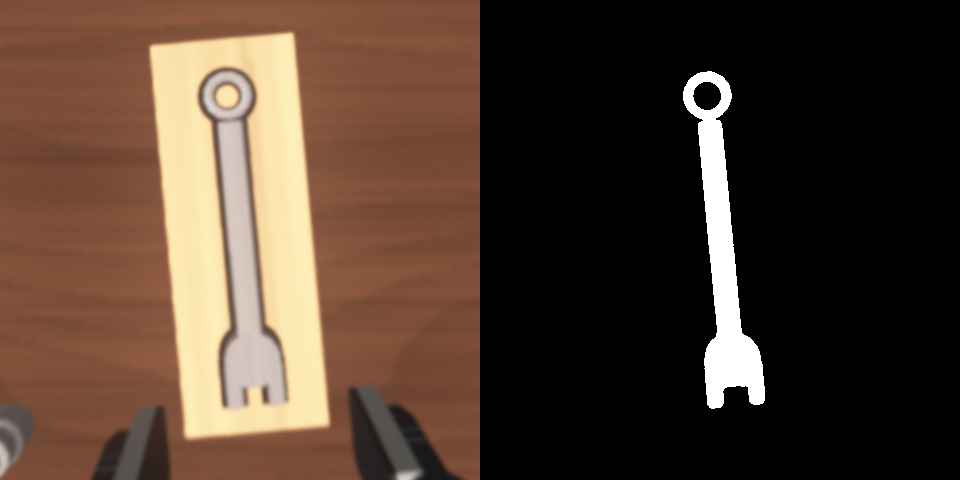

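Run:
```python
from h import *
plan((.40,-.365,.12),182.4)
```

```text
t 7.60 grasp now [ 645.5 -119.4  145.1] yaw -84.7 shift [0.2218 0.2674 0.0232] roll exact 92.9 roll mod180 -87.1 j [  7.  23. -10.  -0. -57.  89.] F [-0.6  0.3  0.7] w 49.9
```

Call:
apply_moves(
  motion=[
    [0.045, [0.022, 0.027, 0.0], 10],
    [0.045, [0.045, 0.054, 0.0], 20],
    [0.045, [0.067, 0.08, 0.0], 30],
    [0.045, [0.09, 0.107, 0.0], 40],
    [0.045, [0.112, 0.134, 0.0], 50],
  ],
)

```text
t: 8.22
tcp_pos: [0.5201, -0.2441, 0.2977]
tcp_rot: [[-0.707, -0.707, 0.005], [-0.707, 0.707, 0.001], [-0.004, -0.002, -1.0]]
force: [-0.3, -0.8, -0.1]
gripper_width: 0.529
```

Run:
```python
from h import *
plan((.40,-.365,.12),182.4)
```

```text
t 8.22 grasp now [ 520.9 -243.9  142.7] yaw -135.0 shift [ 1.712e-01 -1.000e-04  2.200e-02] roll exact 42.6 roll mod180 42.6 j [ -6.  16. -20.  -0. -53.  51.] F [-0.3 -0.8 -0.1] w 45.2
```

Call:
apply_moves(
  motion=[
    [0.045, [0.04, 0, 0.005], 10],
    [0.045, [0.08, 0, 0.01], 20],
    [0.045, [0.12, 0, 0.015], 30],
    [0.045, [0.16, 0, 0.02], 40],
    [0.045, [0.171, 0, 0.022], 42.6],
  ],
)

```text
t: 8.85
tcp_pos: [0.3974, -0.3659, 0.2735]
tcp_rot: [[-0.999, -0.037, 0.002], [-0.037, 0.999, 0.003], [-0.002, 0.003, -1.0]]
force: [-0.4, 0.3, 0.3]
gripper_width: 0.529
```

Call:
apply_moves(
  motion=[
    [0.045, [0.0, 0, 0.0], 0],
  ],
)

```text
t: 8.98
tcp_pos: [0.3969, -0.3661, 0.2727]
tcp_rot: [[-0.999, -0.037, 0.001], [-0.037, 0.999, 0.003], [-0.001, 0.003, -1.0]]
force: [-0.0, 0.9, 1.3]
gripper_width: 0.524
```

Run:
```python
from h import *
c=(.40,-.38)
A,B,L,w,a=steel("wrist",.008,c,.1,"b7"); print(A,B,L,w,np.degrees(np.arctan2(a[1],a[0])))
a=a*np.sign(a[1]); J=A if A[1]>B[1] else B; O=J-.0395*a; print("origin",O)
plan((O[0],O[1],.0205),np.degrees(np.arctan2(a[1],a[0]))+90)
```

```text
[ 0.39922211 -0.32061796] [ 0.40055298 -0.43625227] 0.11564196179063954 0.011039551354925854 90.6594043885816
origin [ 0.39967669 -0.36011535]
t 9.03 grasp now [ 397.4 -365.3  117.7] yaw -177.8 shift [-0.0024  0.0048  0.0972] roll exact 1.5 roll mod180 1.5 j [-22.  15. -26.  -0. -49.  24.] F [ 0.4  0.1 -0.3] w 45.0
```

View pics/b7.png

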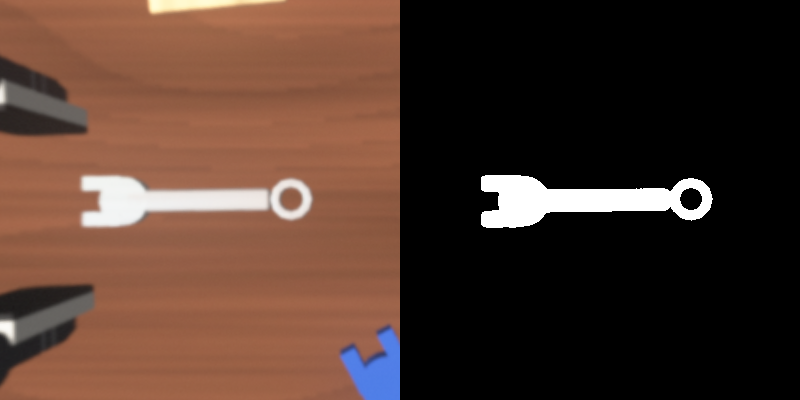

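Call:
apply_moves(
  motion=[
    [0.03, [-0.0024, 0.0048, 0.045], 1.5],
    [0.03, [-0.0024, 0.0048, 0.075], 1.5],
    [0.03, [-0.0024, 0.0048, 0.09], 1.5],
    [0.03, [-0.0024, 0.0048, 0.096], 1.5],
    [0.03, [-0.0024, 0.0048, 0.096], 1.5],
  ],
)

```text
t: 9.65
tcp_pos: [0.4, -0.3606, 0.177]
tcp_rot: [[-1.0, -0.013, 0.001], [-0.013, 1.0, 0.003], [-0.001, 0.003, -1.0]]
force: [-0.1, 0.8, 0.1]
gripper_width: 0.351
```

Call:
apply_moves(
  motion=[
    [0.0, [0, 0, 0.0005], 0],
    [0.0, [0, 0, 0.0005], 0],
    [0.0, [0, 0, 0.0005], 0],
    [0.0, [0, 0, 0.0005], 0],
  ],
  grip_force=50,
)

```text
t: 10.15
tcp_pos: [0.4005, -0.3608, 0.1776]
tcp_rot: [[-1.0, -0.013, 0.003], [-0.013, 1.0, 0.002], [-0.003, 0.002, -1.0]]
force: [-0.1, 2.1, 6.7]
gripper_width: 0.103
```

Run:
```python
from h import *
plan((.39968,-.36012,.0205),180.7)
im=get_image("wrist");cv2.imwrite("pics/w8.png",im[:,:,::-1])
```

```text
t 10.15 grasp now [ 401.  -360.5   22.6] yaw -179.3 shift [0.0013 0.0003 0.0021] roll exact 0.0 roll mod180 0.0 j [-21.  23. -31.  -0. -36.  22.] F [-0.1  2.1  6.7] w 8.8
```

View pics/w8.png

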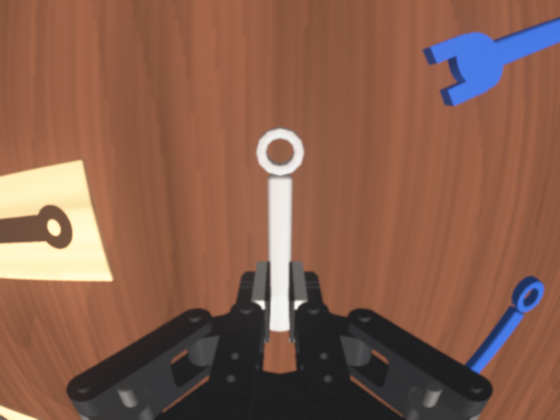

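Run:
```python
from h import *
plan((.596,-.381,.11),95.4)
```

```text
t 10.20 grasp now [ 401.  -360.4   22.6] yaw -179.3 shift [-0.195  -0.0229 -0.0868] roll exact 85.3 roll mod180 85.3 j [-21.  23. -31.  -0. -36.  22.] F [-0.3  1.3  6.1] w 8.4
```

Call:
apply_moves(
  motion=[
    [0.0, [0, 0, -0.03], 0],
    [0.0, [-0.0, 0, -0.07], 0],
    [0.0, [-0.03, -0.003, -0.087], 10],
    [0.0, [-0.065, -0.007, -0.087], 20],
    [0.0, [-0.1, -0.01, -0.087], 30],
  ],
)

```text
t: 10.82
tcp_pos: [0.5012, -0.3698, 0.2658]
tcp_rot: [[-0.869, 0.494, 0.004], [0.494, 0.869, 0.002], [-0.003, 0.004, -1.0]]
force: [-0.5, -0.6, -0.2]
gripper_width: 0.103
```

Run:
```python
from h import *
plan((.596,-.381,.11),95.4)
```

```text
t 10.82 grasp now [ 501.9 -369.5  110.8] yaw 150.4 shift [-0.0875  0.0365  0.0012] roll exact 55.0 roll mod180 55.0 j [-19.  22. -16.  -0. -51. -11.] F [-0.5 -0.6 -0.2] w 8.8
```

Call:
apply_moves(
  motion=[
    [0.0, [-0.03, 0.012, 0.0], 10],
    [0.0, [-0.06, 0.024, 0.0], 20],
    [0.0, [-0.0875, 0.0365, 0.0], 30],
    [0.0, [-0.0875, 0.0365, 0.0], 40],
    [0.0, [-0.0875, 0.0365, 0.0], 50],
  ],
)

```text
t: 11.45
tcp_pos: [0.5954, -0.3812, 0.2657]
tcp_rot: [[-0.174, 0.985, 0.004], [0.985, 0.174, 0.002], [0.002, 0.004, -1.0]]
force: [-0.1, -0.1, -1.4]
gripper_width: 0.103
```

Call:
apply_moves(
  motion=[
    [0.0, [0, 0, 0.0], 5],
    [0.0, [0, 0, 0.0], 5],
    [0.0, [0, 0, 0.0], 5],
  ],
)

```text
t: 11.82
tcp_pos: [0.5952, -0.3813, 0.2657]
tcp_rot: [[-0.09, 0.996, 0.004], [0.996, 0.09, 0.002], [0.002, 0.004, -1.0]]
force: [0.4, 0.1, 0.0]
gripper_width: 0.103
```

Run:
```python
from h import *
plan((.596,-.381,.11),95.4)
c=(.578,-.3825); half=.1
r,im,cal=grab("wrist",.004,c,half)
cv2.imwrite("pics/w9.png",np.hstack([cv2.resize(im[:,:,::-1],(533,400)),r[:,:,::-1]]))
```

```text
t 11.82 grasp now [ 595.8 -380.9  110.7] yaw 95.2 shift [-0.0001  0.0002  0.0007] roll exact -0.2 roll mod180 -0.2 j [-17.  29.  -4.  -0. -56. -68.] F [0.4 0.1 0. ] w 8.8
```

View pics/w9.png

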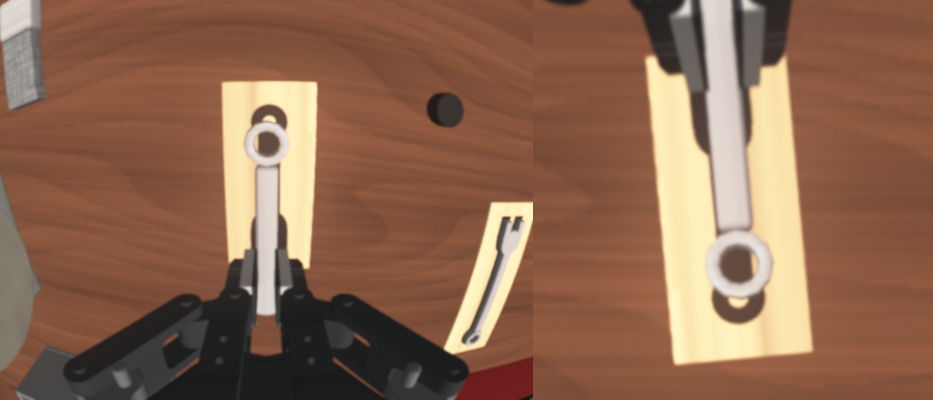

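```bash
cat >> h.py <<'E'
def edges(r,c,half,rows,x0,x1,bot=True):
    """pad seen pointing up/down: fit left,right lines in rows range, and bottom(or top) edge"""
    m=r.min(2)>110
    L=[];Rr=[]
    for i in range(*rows,4):
        xs=np.nonzero(m[i,x0:x1])[0]+x0; L.append((i,xs.min()-.5)); Rr.append((i,xs.max()+.5))
    L=np.array(L);Rr=np.array(Rr); pl=np.polyfit(L[:,0],L[:,1],1); pr=np.polyfit(Rr[:,0],Rr[:,1],1)
    return pl,pr,m
E
python3 - <<'E'
from h import *
c=(.578,-.3825); half=.1
r,im,cal=grab("wrist",.004,c,half)
pl,pr,m=edges(r,c,half,(150,335),90,310)
print(pl,pr, "slope angle",np.degrees(np.arctan((pl[0]+pr[0])/2)))
mid=(pl+pr)/2
k=(pl[0]+pr[0])/2; 
B=[]
for j in list(range(150,265,3)):
    ys=np.nonzero(m[200:,j])[0]+200; B.append((j,ys.max()+.5))
B=np.array(B); pb=np.polyfit(B[:,0],B[:,1],1); print("bottom",pb, np.degrees(np.arctan(pb[0])))
# intersection mid line x=mid0*y+mid1 with y=pb0*x+pb1
y=(pb[0]*mid[1]+pb[1])/(1-pb[0]*mid[0]); x=mid[0]*y+mid[1]
P=r2w([[x,y]],c,half)[0]
P2=r2w([[mid[0]*(y-100)+mid[1],y-100]],c,half)[0]; a=(P2-P)/np.linalg.norm(P2-P)
wid=(pr-pl)@[y-80,1]*RES*np.cos(np.arctan(k))
print("bottom mid",P,"dir",a,np.degrees(np.arctan2(a[1],a[0])),"center",P+.0775*a,"origin",P+.0955*a,"width",wid)
O=P+.0955*a
plan((O[0],O[1],.0266),np.degrees(np.arctan2(a[1],a[0]))+90)
E
```

```text
[9.07724329e-02 1.06724561e+02] [9.25358464e-02 2.47297815e+02] slope angle 5.236764303630835
bottom [-9.52091768e-02  3.78310864e+02] -5.438690014920132
bottom mid [ 0.49858457 -0.38767685] dir [0.99582604 0.09127158] 5.236764303630829 center [ 0.57576108 -0.3806033 ] origin [ 0.59368595 -0.37896041] width 0.07023763517704953
t 11.93 grasp now [ 595.9 -380.9  110.7] yaw 95.1 shift [ 0.0019 -0.0024  0.0841] roll exact -0.1 roll mod180 -0.1 j [-17.  29.  -4.  -0. -56. -68.] F [-0.4  0.6 -0.9] w 8.8
```

Call:
apply_moves(
  motion=[
    [0.0, [0.0019, -0.0028, 0.03], 0],
    [0.0, [0.0019, -0.0028, 0.06], 0],
    [0.0, [0.0019, -0.0028, 0.075], 0],
    [0.0, [0.0019, -0.0028, 0.082], 0],
    [0.0, [0.0019, -0.0028, 0.083], 0],
  ],
)

```text
t: 12.55
tcp_pos: [0.5929, -0.3795, 0.183]
tcp_rot: [[-0.09, 0.996, 0.004], [0.996, 0.09, 0.002], [0.002, 0.004, -1.0]]
force: [-0.4, -0.6, -1.0]
gripper_width: 0.1
```

Run:
```python
from h import *
plan((.5933,-.3790,.0266),95.24)
```

```text
t 12.55 grasp now [ 593.5 -379.2   28. ] yaw 95.1 shift [ 0.0002 -0.0002  0.0014] roll exact -0.1 roll mod180 -0.1 j [-17.  34.  -9.  -0. -47. -68.] F [-0.4 -0.6 -1. ] w 8.6
```

Call:
apply_moves(
  motion=[
    [0.0, [0, 0, 0.0015], 0],
    [0.0, [0, 0, 0.0015], 0],
    [0.03, [0, 0, 0.0015], 0],
    [0.03, [0, 0, 0.0015], 0],
  ],
)

```text
t: 13.05
tcp_pos: [0.5931, -0.3796, 0.1819]
tcp_rot: [[-0.09, 0.996, 0.005], [0.996, 0.09, 0.002], [0.001, 0.005, -1.0]]
force: [-1.2, 0.4, 0.0]
gripper_width: 0.353
```

Call:
apply_moves(
  motion=[
    [0.04, [0, 0, -0.02], 0],
    [0.05, [0, 0, -0.06], 0],
    [0.05, [0, 0, -0.1], 0],
    [0.05, [0, 0, -0.12], 0],
    [0.05, [0, 0, -0.12], 0],
  ],
)

```text
t: 13.68
tcp_pos: [0.593, -0.38, 0.3059]
tcp_rot: [[-0.09, 0.996, 0.01], [0.996, 0.09, -0.0], [-0.001, 0.01, -1.0]]
force: [-0.0, -0.6, -1.3]
gripper_width: 0.585
```

Run:
```python
from h import *
plan((.6464,-.1194,.0255),275.3)
c=(.576,-.3805); half=.1
print("pad",padfit("wrist",.004,c,half,"r10"))
r,im,cal=grab("wrist",.012,c,half); hsv=cv2.cvtColor(r,cv2.COLOR_RGB2HSV)
m=(r.min(2)>125)&(hsv[:,:,1]<45); m=max(comps(m),key=lambda x:x.sum())
A,B,L,w,a=wrenchfit(m,c,half); print(A,B,(A+B)/2,L,w,np.degrees(np.arctan2(a[1],a[0])))
cv2.imwrite("pics/m10.png",np.hstack([r[:,:,::-1],cv2.merge([m.astype(np.uint8)*255]*3)]))
```

```text
t 13.68 grasp now [ 594.5 -380.1  150.9] yaw 95.2 shift [0.2551 0.0739 0.1259] roll exact 179.9 roll mod180 -0.1 j [-17.  27.  -3.  -0. -60. -68.] F [-0.  -0.6 -1.3] w 50.0
pad (array([ 0.57571107, -0.38057174]), np.float64(-174.80557389194746), np.float64(0.15549510721918064), np.float64(0.07061787915023293))
[ 0.52016181 -0.38626992] [ 0.6341733  -0.37601117] [ 0.57716756 -0.38114054] 0.11447209692577312 0.010816221686601915 -174.85837877874454
```

View pics/m10.png

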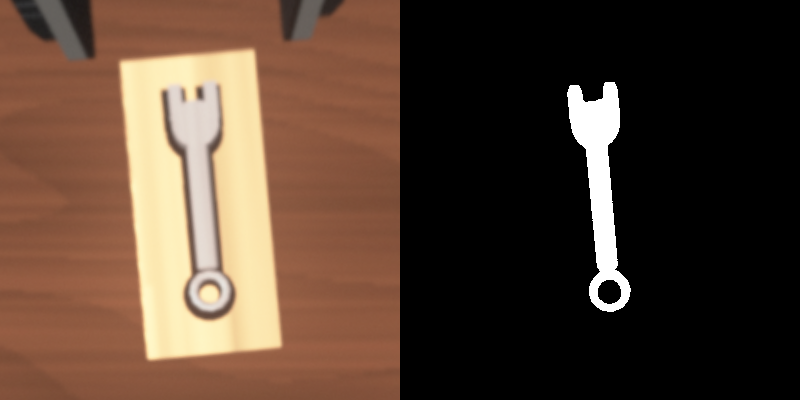

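Run:
```python
from h import *
plan((.487,.114,.15),191.5)
```

```text
t 13.78 grasp now [ 593.1 -379.4  147.6] yaw 95.1 shift [ 0.5009 -0.0615 -0.0021] roll exact -96.4 roll mod180 83.6 j [-17.  27.  -3.  -0. -60. -68.] F [ 0.1 -0.3 -0.2] w 49.9
```

Call:
apply_moves(
  motion=[
    [0.05, [0.05, -0.006, 0.0], -10],
    [0.05, [0.1, -0.012, 0.0], -20],
    [0.05, [0.15, -0.018, 0.0], -30],
    [0.05, [0.2, -0.024, 0.0], -40],
    [0.05, [0.25, -0.03, 0.0], -50],
  ],
)

```text
t: 14.4
tcp_pos: [0.5391, -0.1319, 0.3019]
tcp_rot: [[-0.824, 0.567, 0.004], [0.567, 0.824, 0.002], [-0.002, 0.004, -1.0]]
force: [0.9, 0.8, 0.6]
gripper_width: 0.585
```

Run:
```python
from h import *
plan((.487,.114,.15),191.5)
```

```text
t 14.40 grasp now [ 539.7 -131.7  146.9] yaw 145.5 shift [ 0.1827  0.1725 -0.0029] roll exact -46.0 roll mod180 -46.0 j [  6.  14. -23.  -0. -53. -41.] F [0.9 0.8 0.6] w 50.0
```

Call:
apply_moves(
  motion=[
    [0.05, [0.037, 0.035, 0.0], -10],
    [0.05, [0.073, 0.07, 0.0], -20],
    [0.05, [0.11, 0.105, 0.0], -30],
    [0.05, [0.147, 0.14, -0.003], -40],
    [0.05, [0.183, 0.1725, -0.003], -46],
  ],
)

```text
t: 15.02
tcp_pos: [0.4854, 0.1154, 0.3046]
tcp_rot: [[-0.979, -0.203, 0.003], [-0.203, 0.979, 0.001], [-0.003, 0.0, -1.0]]
force: [0.6, -0.2, 0.0]
gripper_width: 0.585
```

Call:
apply_moves(
  motion=[
    [0.05, [0, 0, 0], 0],
    [0.05, [0, 0, 0], 0],
  ],
)

```text
t: 15.28
tcp_pos: [0.485, 0.1154, 0.3041]
tcp_rot: [[-0.979, -0.204, 0.002], [-0.204, 0.979, 0.0], [-0.002, -0.0, -1.0]]
force: [0.2, -1.1, 0.3]
gripper_width: 0.585
```

Run:
```python
from h import *
plan((.487,.114,.15),191.5)
c=(.495,.08); half=.14
r,im,cal=grab("wrist",.02,c,half)
cv2.imwrite("pics/r11.png",r[:,:,::-1]);cv2.imwrite("pics/w11.png",im[:,:,::-1])
```

```text
t 15.28 grasp now [485.3 115.5 149.1] yaw -168.3 shift [-0.0014 -0.0018 -0.0009] roll exact 0.2 roll mod180 0.2 j [ 36.   9. -29.   0. -51. -24.] F [ 0.2 -1.1  0.3] w 50.0
```

View pics/r11.png

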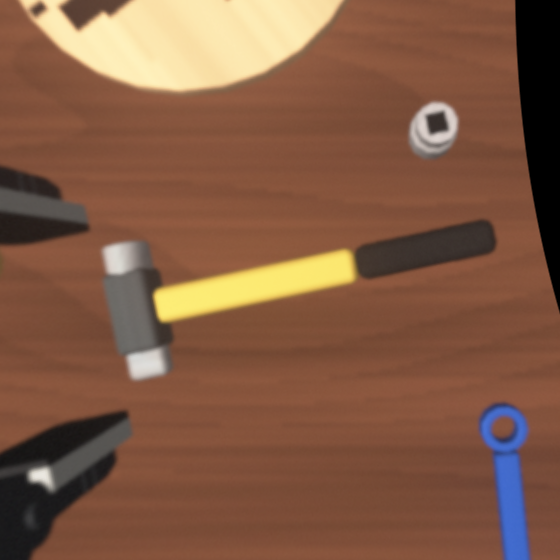

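View pics/w11.png

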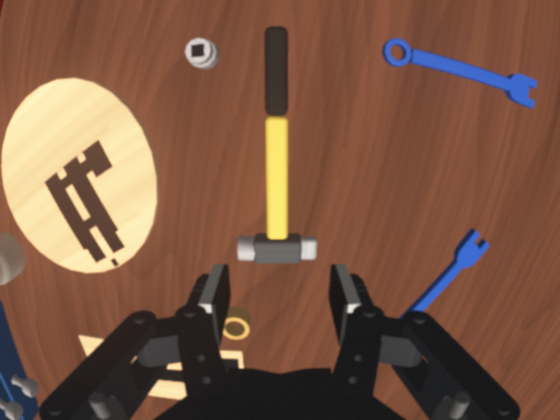

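```bash
cat >> h.py <<'E'
def hamfit(r,c,half,tag):
    hsv=cv2.cvtColor(r,cv2.COLOR_RGB2HSV); h,s,v=cv2.split(hsv)
    yel=((h>20)&(h<35)&(s>130)&(v>120))
    dk=(s<110)
    m=max(comps(cv2.morphologyEx((yel|dk).astype(np.uint8),cv2.MORPH_OPEN,np.ones((5,5)))>0),key=lambda x:x.sum())
    yel=yel&m
    cv2.imwrite(f"pics/{tag}.png",np.hstack([r[:,:,::-1],cv2.merge([m.astype(np.uint8)*255,yel.astype(np.uint8)*255,m.astype(np.uint8)*0])]))
    ys,xs=np.nonzero(yel); Y=r2w(np.c_[xs,ys],c,half); vx,vy,x0,y0=cv2.fitLine(Y.astype(np.float32)*1000,cv2.DIST_L2,0,.01,.01).ravel()
    a=np.array([vx,vy]);p=np.array([x0,y0])/1000
    ys,xs=np.nonzero(m); W=r2w(np.c_[xs,ys],c,half)
    # orient to the head: widest
    n=np.array([-a[1],a[0]]); s_=(W-p)@a; t=(W-p)@n
    if np.abs(t[s_>np.percentile(s_,75)]).max()<np.abs(t[s_<np.percentile(s_,25)]).max(): a=-a; n=-n; s_=-s_; t=-t
    sy=(Y-p)@a
    # head core: only |t| in 15..30
    hd=s_[(np.abs(t)>14)&(s_>0)]
    core=np.abs(t)<6
    print("angle",np.degrees(np.arctan2(a[1],a[0])),"len",np.ptp(s_[core]),"yellow w",np.ptp(((Y-p)@n)[np.abs(sy)<.02]),"head t range",t[s_>sy.max()+.006].min(),t[s_>sy.max()+.006].max(),
      "\norigin by yellow end",p+a*(sy.max()-.028),"by head front",p+a*(s_[core].max()-.052),"by grip end",p+a*(s_[core].min()+.147),"by head sides",p+a*((hd.max()+hd.min())/2-.04),"head thick",np.ptp(hd))
    return p,a
E
python3 - <<'E'
from h import *
c=(.495,.08); half=.14
for z in (.022,.018,.011):
    r,im,cal=grab("wrist",z,c,half); hamfit(r,c,half,f"m12_{int(z*1000)}")
E
```

```text
Traceback (most recent call last):
  File "h.py", line 88, in hamfit
    ys,xs=np.nonzero(yel); Y=r2w(np.c_[xs,ys],c,half); vx,vy,x0,y0=cv2.fitLine(Y.astype(np.float32)*1000,cv2.DIST_L2,0,.01,.01).ravel()
                                                                   ~~~~~~~~~~~^^^^^^^^^^^^^^^^^^^^^^^^^^^^^^^^^^^^^^^^^^^^^^^^^
cv2.error: OpenCV(4.12.0) /io/opencv/modules/imgproc/src/linefit.cpp:50: error: (-215:Assertion failed) count > 0 in function 'fitLine2D_wods'
```

View pics/m12_22.png

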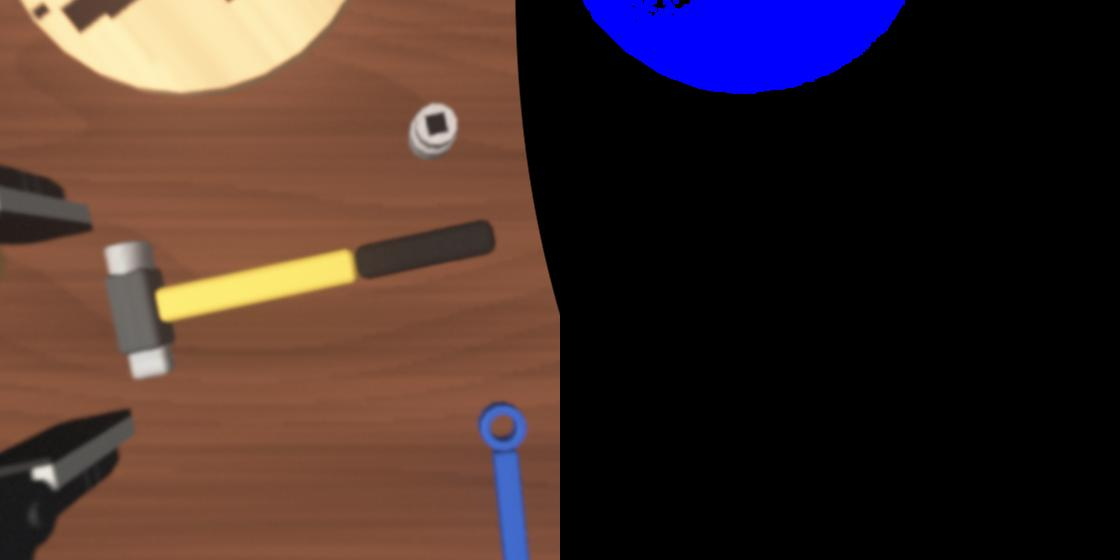

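Select the component by its overlap with yellow, rather than by size.

```bash
sed -i 's/m=max(comps(cv2.morphologyEx((yel|dk).astype(np.uint8),cv2.MORPH_OPEN,np.ones((5,5)))>0),key=lambda x:x.sum())/yel=max(comps(yel),key=lambda x:x.sum()); m=max(comps(cv2.morphologyEx((yel|dk).astype(np.uint8),cv2.MORPH_OPEN,np.ones((5,5)))>0),key=lambda x:(x\&yel).sum())/' h.py
python3 - <<'E'
from h import *
c=(.495,.08); half=.14
for z in (.022,.018,.011):
    r,im,cal=grab("wrist",z,c,half); hamfit(r,c,half,f"m12_{int(z*1000)}")
E
```

```text
Traceback (most recent call last):
  File "h.py", line 98, in hamfit
    print("angle",np.degrees(np.arctan2(a[1],a[0])),"len",np.ptp(s_[core]),"yellow w",np.ptp(((Y-p)@n)[np.abs(sy)<.02]),"head t range",t[s_>sy.max()+.006].min(),t[s_>sy.max()+.006].max(),
                                                                                                                                       ~~~~~~~~~~~~~~~~~~~~~~~^^
ValueError: zero-size array to reduction operation minimum which has no identity
```

View pics/m12_22.png

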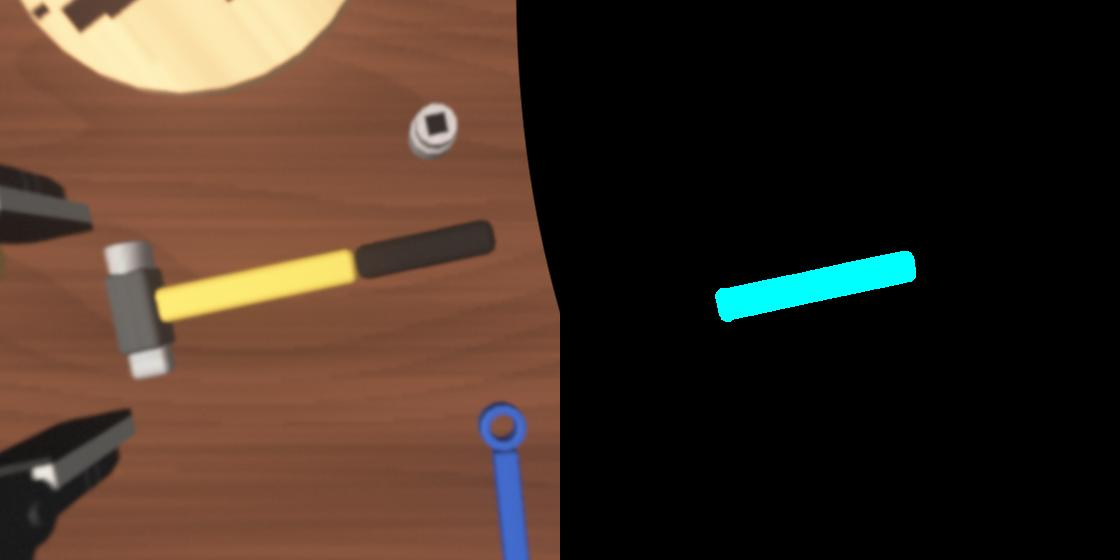

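```bash
sed -i 's/dk=(s<110)/dk=((s<110)|(v<75))/; s/np.ones((5,5)))>0),key=lambda x:(x/np.ones((5,5))),key=lambda x:(x/; s/m=max(comps(cv2.morphologyEx((yel|dk)/m=max(comps(cv2.morphologyEx(cv2.morphologyEx((yel|dk).astype(np.uint8),cv2.MORPH_CLOSE,np.ones((11,11)))/' h.py; grep -n "yel|dk" h.py
sed -i 's/key=lambda x:(x&yel).sum())/key=lambda x:((x>0)\&yel).sum())/; s/    yel=yel&m/    m=m>0; yel=yel\&m/' h.py
python3 - <<'E'
from h import *
c=(.495,.08); half=.14
for z in (.022,.018,.011):
    r,im,cal=grab("wrist",z,c,half); hamfit(r,c,half,f"m12_{int(z*1000)}")
E
```

```text
85:    yel=max(comps(yel),key=lambda x:x.sum()); m=max(comps(cv2.morphologyEx(cv2.morphologyEx((yel|dk).astype(np.uint8),cv2.MORPH_CLOSE,np.ones((11,11))).astype(np.uint8),cv2.MORPH_OPEN,np.ones((5,5))),key=lambda x:(x&yel).sum())Traceback (most recent call last):
  File "<stdin>", line 1, in <module>
  File "h.py", line 85
    yel=max(comps(yel),key=lambda x:x.sum()); m=max(comps(cv2.morphologyEx(cv2.morphologyEx((yel|dk).astype(np.uint8),cv2.MORPH_CLOSE,np.ones((11,11))).astype(np.uint8),cv2.MORPH_OPEN,np.ones((5,5))),key=lambda x:((x>0)&yel).sum())
                                                   ^
SyntaxError: '(' was never closed
```

```bash
python3 - <<'E'
L=open('h.py').read().split('\n')
L[84]="""    yel=max(comps(yel),key=lambda x:x.sum()); k=cv2.morphologyEx((yel|dk).astype(np.uint8),cv2.MORPH_CLOSE,np.ones((9,9))); k=cv2.morphologyEx(k,cv2.MORPH_OPEN,np.ones((5,5)))
    m=max(comps(k),key=lambda x:(x&yel).sum())"""
open('h.py','w').write('\n'.join(L))
E
python3 - <<'E'
from h import *
c=(.495,.08); half=.14
for z in (.022,.018,.011):
    r,im,cal=grab("wrist",z,c,half); hamfit(r,c,half,f"m12_{int(z*1000)}")
E
```

```text
Traceback (most recent call last):
  File "h.py", line 100, in hamfit
    "\norigin by yellow end",p+a*(sy.max()-.028),"by head front",p+a*(s_[core].max()-.052),"by grip end",p+a*(s_[core].min()+.147),"by head sides",p+a*((hd.max()+hd.min())/2-.04),"head thick",np.ptp(hd))
                                                                                                                                                         ~~~~~~^^
ValueError: zero-size array to reduction operation maximum which has no identity
```

View pics/m12_22.png

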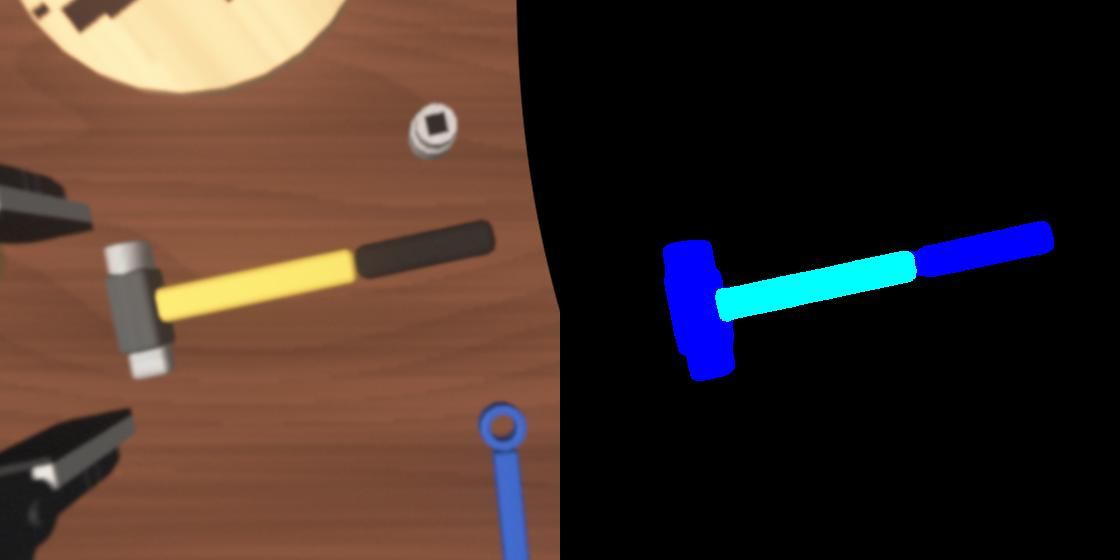

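```bash
sed -i 's/if np.abs(t\[s_>np.percentile(s_,75)\]).max()<np.abs(t\[s_<np.percentile(s_,25)\]).max()/if np.abs(t[s_>0]).max()<np.abs(t[s_<0]).max()/' h.py
python3 - <<'E'
from h import *
c=(.495,.08); half=.14
for z in (.022,.018,.011):
    r,im,cal=grab("wrist",z,c,half); p,a=hamfit(r,c,half,f"m12_{int(z*1000)}")
plan((.487,.114,.024),191.5)
E
```

```text
Traceback (most recent call last):
  File "h.py", line 100, in hamfit
    "\norigin by yellow end",p+a*(sy.max()-.028),"by head front",p+a*(s_[core].max()-.052),"by grip end",p+a*(s_[core].min()+.147),"by head sides",p+a*((hd.max()+hd.min())/2-.04),"head thick",np.ptp(hd))
                                                                                                                                                         ~~~~~~^^
ValueError: zero-size array to reduction operation maximum which has no identity
```

```bash
sed -i 's/np.abs(t)>14/np.abs(t)>.014/; s/np.abs(t)<6$/np.abs(t)<.006/' h.py
python3 - <<'E'
from h import *
c=(.495,.08); half=.14
for z in (.022,.018,.011):
    r,im,cal=grab("wrist",z,c,half); p,a=hamfit(r,c,half,f"m12_{int(z*1000)}")
plan((.487,.114,.024),191.5)
E
```

```text
angle 102.06808 len 0.19528010208904745 yellow w 0.016307353980839212 head t range -0.03584223540618338 0.03476896392808048 
origin by yellow end [0.4874924  0.11413113] by head front [0.48759693 0.11364218] by grip end [0.4868192  0.11727987] by head sides [0.4881009  0.11128496] head thick 0.028949250258505345
angle 102.06587 len 0.19859456563740968 yellow w 0.016449034698307476 head t range -0.03639943969854438 0.035294175298425275 
origin by yellow end [0.48712523 0.1160146 ] by head front [0.48713461 0.11597073] by grip end [0.48704986 0.11636721] by head sides [0.48775523 0.11306736] head thick 0.02943814710527659
angle 102.095726 len 0.20387191672623156 yellow w 0.01693702096492048 head t range -0.037457301317190404 0.036227140904927985 
origin by yellow end [0.48658922 0.11890126] by head front [0.48645202 0.11954148] by grip end [0.48747291 0.11477773] by head sides [0.48710237 0.11650677] head thick 0.030347337476909146
t 15.68 grasp now [486.  115.  149.6] yaw -168.3 shift [-0.0004 -0.0012  0.1256] roll exact 0.2 roll mod180 0.2 j [ 36.   9. -29.   0. -51. -24.] F [0.3 1.5 0.4] w 50.2
```

Call:
apply_moves(
  motion=[
    [0.045, [-0.0007, 0.0003, 0.05], -0.4],
    [0.045, [-0.0007, 0.0003, 0.09], -0.4],
    [0.045, [-0.0007, 0.0003, 0.115], -0.4],
    [0.045, [-0.0007, 0.0003, 0.1255], -0.4],
    [0.045, [-0.0007, 0.0003, 0.1255], -0.4],
  ],
)

```text
t: 16.3
tcp_pos: [0.4866, 0.1153, 0.1789]
tcp_rot: [[-0.978, -0.209, 0.002], [-0.209, 0.978, 0.0], [-0.002, -0.0, -1.0]]
force: [0.2, 0.3, -0.1]
gripper_width: 0.524
```

Call:
apply_moves(
  motion=[
    [0.0, [0, 0, 0], 0],
    [0.0, [0, 0, 0], 0],
    [0.0, [0, 0, 0], 0],
    [0.0, [0, 0, 0], 0],
  ],
  grip_force=90,
)

```text
t: 16.8
tcp_pos: [0.487, 0.1155, 0.1804]
tcp_rot: [[-0.978, -0.209, 0.004], [-0.209, 0.978, 0.002], [-0.004, 0.001, -1.0]]
force: [-0.8, -0.2, 5.1]
gripper_width: 0.182
```

Run:
```python
from h import *
plan((.487,.1155,.024),192.07)
im=get_image("wrist");cv2.imwrite("pics/w13.png",im[:,:,::-1])
```

```text
t 16.80 grasp now [487.6 115.7  25.4] yaw -167.9 shift [ 0.0007 -0.0001  0.0014] roll exact -0.0 roll mod180 -0.0 j [ 36.  20. -36.   0. -34. -24.] F [-0.8 -0.2  5.1] w 15.5
```

View pics/w13.png

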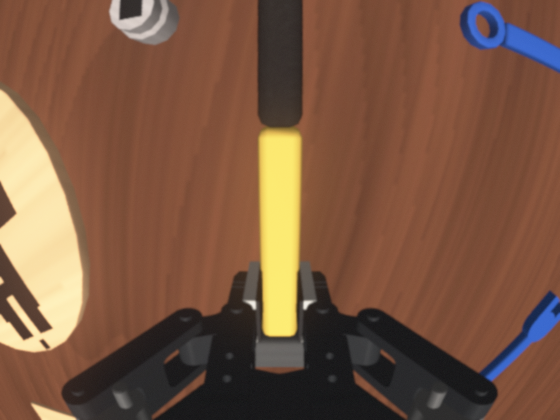

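Run:
```python
from h import *
plan((.54,.353,.12),282.4)
```

```text
t 16.85 grasp now [487.7 115.7  25.4] yaw -167.9 shift [-0.1012  0.2211 -0.094 ] roll exact -90.3 roll mod180 89.7 j [ 36.  20. -36.   0. -34. -24.] F [-0.4  0.8  4.7] w 15.7
```

Call:
apply_moves(
  motion=[
    [0.0, [0, 0, -0.03], 0],
    [0.0, [0.0, 0, -0.065], 0],
    [0.0, [-0.01, 0.022, -0.094], -9],
    [0.0, [-0.025, 0.055, -0.094], -18],
    [0.0, [-0.04, 0.088, -0.094], -27],
  ],
)

```text
t: 17.48
tcp_pos: [0.5072, 0.2105, 0.2759]
tcp_rot: [[-0.774, -0.634, 0.005], [-0.634, 0.774, 0.003], [-0.006, -0.001, -1.0]]
force: [0.4, -0.1, -4.0]
gripper_width: 0.184
```

Run:
```python
from h import *
plan((.54,.353,.12),282.4)
```

```text
t 17.48 grasp now [508.1 210.9 120.9] yaw -140.7 shift [-0.1147  0.0896  0.0015] roll exact -63.1 roll mod180 -63.1 j [ 43.  16. -25.   0. -49.  -4.] F [ 0.4 -0.1 -4. ] w 15.7
```

Call:
apply_moves(
  motion=[
    [0.0, [-0.025, 0.02, 0.0], -10],
    [0.0, [-0.05, 0.04, 0.0], -20],
    [0.0, [-0.075, 0.06, 0.0], -30],
    [0.0, [-0.1, 0.08, 0.0], -40],
    [0.0, [-0.1147, 0.09, 0.0], -50],
  ],
)

```text
t: 18.1
tcp_pos: [0.5387, 0.3541, 0.2768]
tcp_rot: [[-0.005, -1.0, 0.005], [-1.0, 0.005, 0.004], [-0.004, -0.005, -1.0]]
force: [0.2, -0.6, -4.0]
gripper_width: 0.184
```

Call:
apply_moves(
  motion=[
    [0.0, [0, 0, -0.0], -10],
    [0.0, [0.0, 0, -0.0], -13.2],
    [0.0, [0, 0.0, -0.0], -13.2],
    [0.0, [0, 0, 0], -13.2],
  ],
)

```text
t: 18.6
tcp_pos: [0.5386, 0.3539, 0.2769]
tcp_rot: [[0.221, -0.975, 0.005], [-0.975, -0.221, 0.004], [-0.003, -0.006, -1.0]]
force: [-0.3, -0.6, -3.3]
gripper_width: 0.183
```

Run:
```python
from h import *
plan((.54,.353,.12),282.4)
c=(.585,.364); half=.14
r,im,cal=grab("wrist",.004,c,half)
np.save("r14.npy",r)
cv2.imwrite("pics/w14.png",np.hstack([cv2.resize(im[:,:,::-1],(533,400)),cv2.resize(r[:,:,::-1],(400,400))]))
```

```text
t 18.60 grasp now [539.5 354.5 122. ] yaw -77.2 shift [ 0.0016 -0.0002  0.0019] roll exact 0.4 roll mod180 0.4 j [ 51.  23. -13.   0. -53.  52.] F [-0.3 -0.6 -3.3] w 15.6
```

View pics/w14.png

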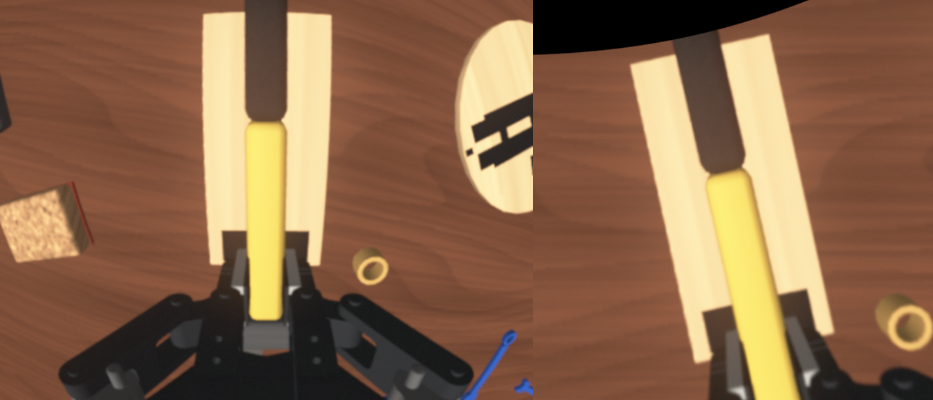

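Run:
```python
from h import *
c=(.585,.364); half=.14
r=np.load("r14.npy"); h_,s_,v_=cv2.split(cv2.cvtColor(r,cv2.COLOR_RGB2HSV))
m=(r.min(2)>110)
ks=comps(m,3000); print([(k.sum(),np.round([x.mean() for x in np.nonzero(k)])) for k in ks])
m=sum(k for k in ks if k[:, :].sum()>3000 and np.nonzero(k)[1].mean()<420)>0
L=[];R=[]
for i in range(130,420,4):
    xs=np.nonzero(m[i])[0]; L.append((i,xs.min()-.5)); R.append((i,xs.max()+.5))
L=np.array(L);R=np.array(R)
pl=np.polyfit(*L.T,1); pr=np.polyfit(*R.T,1)
T=[]
for j in list(range(150,185,3))+list(range(270,325,3)):
    ys=np.nonzero(m[:,j])[0]; T.append((j,ys.min()-.5))
T=np.array(T); pt=np.polyfit(*T.T,1); print(pl,pr,pt,np.abs(np.polyval(pl,L[:,0])-L[:,1]).max(),np.abs(np.polyval(pr,R[:,0])-R[:,1]).max(),np.abs(np.polyval(pt,T[:,0])-T[:,1]).max())
mid=(pl+pr)/2; y=(pt[0]*mid[1]+pt[1])/(1-pt[0]*mid[0]); x=mid[0]*y+mid[1]
P=r2w([[x,y]],c,half)[0]; P2=r2w([[mid[0]*(y+100)+mid[1],y+100]],c,half)[0]; a=(P2-P)/np.linalg.norm(P2-P)
print("width",((pr-pl)@[300,1])*RES*np.cos(np.arctan(mid[0])),"dir",np.degrees(np.arctan2(a[1],a[0])),"center",P+.1075*a,"origin",P+.155*a)
O=P+.155*a
plan((O[0],O[1],.0295),np.degrees(np.arctan2(a[1],a[0]))+90)
```

```text
[(np.int64(26118), array([241., 339.])), (np.int64(38876), array([311., 237.]))]
[  0.21793626 115.49779403] [2.17396335e-01 3.20234774e+02] [ -0.21863167 119.16337402] 0.7123287671233243 0.5626619770454795 0.7549566076342558
width 0.09994722008009624 dir -167.7201822509917 center [0.5855688 0.3645218] origin [0.53915558 0.35441921]
t 18.65 grasp now [539.5 354.5 122. ] yaw -77.2 shift [0.0003 0.0009 0.0925] roll exact 0.5 roll mod180 0.5 j [ 51.  23. -13.   0. -53.  52.] F [-0.7  0.5 -3.7] w 15.9
```

Call:
apply_moves(
  motion=[
    [0.0, [0.0003, 0.0009, 0.04], 0.5],
    [0.0, [0.0003, 0.0009, 0.07], 0.5],
    [0.0, [0.0003, 0.0009, 0.085], 0.5],
    [0.0, [0.0003, 0.0009, 0.09], 0.5],
    [0.0, [0.0003, 0.0009, 0.0915], 0.5],
  ],
)

```text
t: 19.27
tcp_pos: [0.5387, 0.3541, 0.1861]
tcp_rot: [[0.213, -0.977, 0.006], [-0.977, -0.213, 0.005], [-0.003, -0.007, -1.0]]
force: [1.4, 0.4, -3.7]
gripper_width: 0.184
```

Run:
```python
from h import *
plan((.5392,.3544,.0294),282.28)
```

```text
t 19.27 grasp now [539.7 354.8  31.1] yaw -77.7 shift [0.0003 0.0006 0.0017] roll exact 0.0 roll mod180 0.0 j [ 51.  29. -17.   0. -43.  52.] F [ 1.4  0.4 -3.7] w 15.8
```

Call:
apply_moves(
  motion=[
    [0.0, [0.0003, 0.0006, 0.0017], 0],
    [0.0, [0.0003, 0.0006, 0.0025], 0],
    [0.0, [0.0003, 0.0006, 0.0025], 0],
  ],
)

```text
t: 19.65
tcp_pos: [0.5385, 0.354, 0.1846]
tcp_rot: [[0.214, -0.977, 0.007], [-0.977, -0.214, 0.006], [-0.004, -0.009, -1.0]]
force: [0.3, -0.1, 0.7]
gripper_width: 0.186
```

Run:
```python
from h import *
plan((.5392,.3544,.0294),282.28)
```

```text
t 19.65 grasp now [539.6 354.9  29.6] yaw -77.7 shift [0.0004 0.0005 0.0002] roll exact 0.1 roll mod180 0.1 j [ 51.  29. -17.   0. -43.  52.] F [ 0.3 -0.1  0.7] w 15.9
```

Call:
apply_moves(
  motion=[
    [0.045, [0, 0, 0], 0],
    [0.045, [0, 0, 0], 0],
    [0.045, [0, 0, -0.03], 0],
    [0.05, [0, 0, -0.08], 0],
    [0.05, [0, 0, -0.13], 0],
  ],
)

```text
t: 20.27
tcp_pos: [0.5374, 0.3532, 0.3159]
tcp_rot: [[0.214, -0.977, 0.007], [-0.977, -0.214, 0.005], [-0.003, -0.008, -1.0]]
force: [1.3, 1.7, -0.2]
gripper_width: 0.588
```

Call:
apply_moves(
  motion=[
    [0.05, [0, 0, -0.02], 0],
    [0.05, [0, 0, -0.02], 0],
  ],
)

```text
t: 20.52
tcp_pos: [0.5376, 0.3534, 0.3385]
tcp_rot: [[0.214, -0.977, 0.01], [-0.977, -0.214, 0.008], [-0.006, -0.012, -1.0]]
force: [0.2, -0.0, -0.3]
gripper_width: 0.581
```

Run:
```python
from h import *
plan((.5392,.3544,.0294),282.28)
c=(.5855,.3645); half=.14
print("pad",padfit("wrist",.004,c,half,"r15"))
for z in (.026,.022):
    r,im,cal=grab("wrist",z,c,half); hamfit(r,c,half,"m15")
cv2.imwrite("pics/w15.png",im[:,:,::-1])
```

```text
t 20.52 grasp now [539.2 354.7 183.5] yaw -77.6 shift [0.0012 0.0019 0.1541] roll exact 0.1 roll mod180 0.1 j [ 51.  20.  -9.   0. -60.  52.] F [ 0.2 -0.  -0.3] w 49.6
pad (array([0.58601578, 0.36467734]), np.float64(-167.73521935477737), np.float64(0.21478764709387888), np.float64(0.10052171061472709))
angle 12.304789 len 0.19979078905284411 yellow w 0.015791485443711284 head t range -0.04685581601219768 0.046006088683432374 
origin by yellow end [0.58417975 0.36467698] by head front [0.63449349 0.37565156] by grip end [0.63372087 0.37548303] by head sides [0.5847144 0.3647936] head thick 0.12616779544949538
angle 12.402747 len 0.20267347176373013 yellow w 0.015782607182860387 head t range -0.04773109661965878 0.04646607324302883 
origin by yellow end [0.58407751 0.36467108] by head front [0.63542919 0.37596406] by grip end [0.63184145 0.37517507] by head sides [0.58463724 0.36479417] head thick 0.12809664809703827
```

View pics/r15.png

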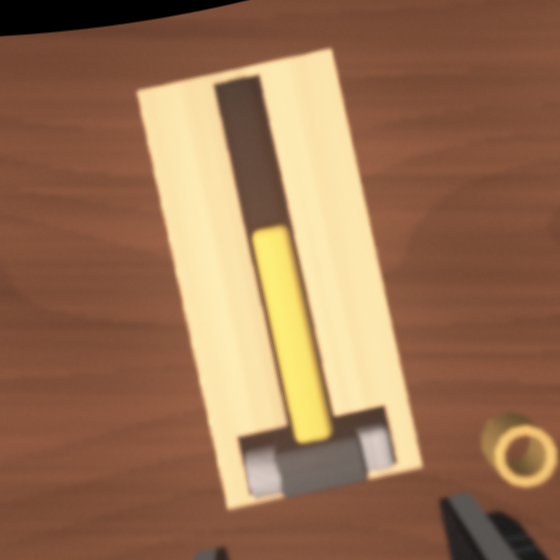

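View pics/m15.png

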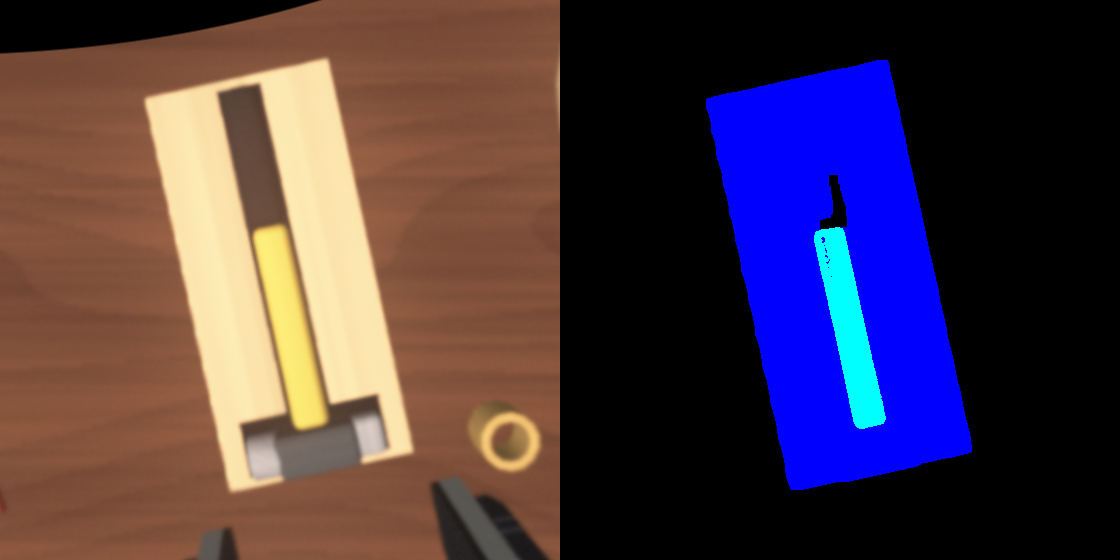

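Run:
```python
from h import *
plan((.393,.362,.15),179.4)
```

```text
t 20.68 grasp now [537.9 353.5 179.8] yaw -77.7 shift [-0.0392  0.1399  0.029 ] roll exact 102.9 roll mod180 -77.1 j [ 51.  20.  -9.   0. -60.  52.] F [-0.8 -0.3 -0.4] w 49.7
```

Call:
apply_moves(
  motion=[
    [0.085, [-0.004, 0.014, 0.0], 10],
    [0.085, [-0.008, 0.028, 0.0], 20],
    [0.085, [-0.012, 0.042, 0.0], 30],
    [0.085, [-0.016, 0.056, 0.0], 40],
    [0.085, [-0.02, 0.07, 0.01], 50],
  ],
)

```text
t: 21.3
tcp_pos: [0.4639, 0.3575, 0.3235]
tcp_rot: [[-0.616, -0.788, 0.005], [-0.788, 0.616, 0.003], [-0.006, -0.002, -1.0]]
force: [0.2, -0.4, 0.3]
gripper_width: 0.995
```

Run:
```python
from h import *
plan((.393,.362,.15),179.4)
```

```text
t 21.30 grasp now [464.8 358.  168.5] yaw -128.0 shift [0.0411 0.059  0.0181] roll exact 52.6 roll mod180 52.6 j [ 57.  16. -17.   0. -56.  -5.] F [ 0.2 -0.4  0.3] w 85.0
```

Call:
apply_moves(
  motion=[
    [0.085, [0.008, 0.012, 0.004], 10],
    [0.085, [0.016, 0.024, 0.008], 20],
    [0.085, [0.024, 0.036, 0.012], 30],
    [0.085, [0.033, 0.048, 0.016], 40],
    [0.085, [0.041, 0.059, 0.018], 50],
  ],
)

```text
t: 21.92
tcp_pos: [0.3916, 0.3612, 0.3035]
tcp_rot: [[-1.0, -0.029, 0.004], [-0.029, 1.0, 0.001], [-0.004, 0.001, -1.0]]
force: [-0.4, -0.3, 0.1]
gripper_width: 0.997
```

Call:
apply_moves(
  motion=[
    [0.085, [0, 0, 0], 2.6],
    [0.085, [0, 0, 0], 2.6],
    [0.085, [0, 0, 0], 2.6],
  ],
)

```text
t: 22.3
tcp_pos: [0.3916, 0.3611, 0.3029]
tcp_rot: [[-1.0, 0.015, 0.004], [0.015, 1.0, -0.0], [-0.004, -0.0, -1.0]]
force: [-0.3, 0.7, -0.5]
gripper_width: 0.997
```

Run:
```python
from h import *
plan((.393,.362,.15),179.4)
c=(.39,.36); half=.1
r,im,cal=grab("wrist",.022,c,half); np.save("r16.npy",r)
cv2.imwrite("pics/w16.png",np.hstack([cv2.resize(im[:,:,::-1],(533,400)),r[:,:,::-1]]))
```

```text
t 22.30 grasp now [392.2 361.1 147.9] yaw 179.1 shift [-0.0008  0.0009 -0.0021] roll exact -0.3 roll mod180 -0.3 j [ 64.  12. -25.   0. -52. -65.] F [-0.3  0.7 -0.5] w 85.2
```

View pics/w16.png

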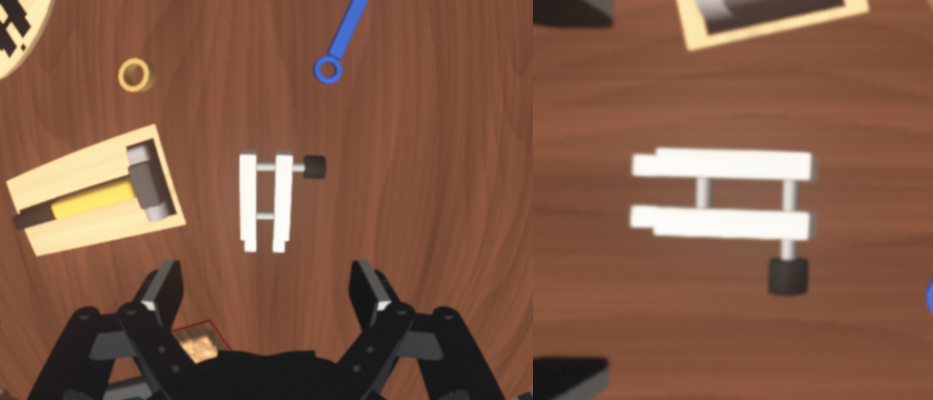

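```bash
cat >> h.py <<'E'
def clampfit(r,c,half,a0,thr=170):
    """a0: approx angle deg of clamp +x; white jaw tops."""
    m=(r.min(2)>thr)
    return m
def clampmask(m,c,half,a0):
    ks=sorted(comps(m,400),key=lambda k:-k.sum())
    ys,xs=np.nonzero(m); W=r2w(np.c_[xs,ys],c,half)
    a=np.array([np.cos(np.radians(a0)),np.sin(np.radians(a0))])
    for _ in range(4):
        n=np.array([-a[1],a[0]]); mu=W.mean(0); s=(W-mu)@a; t=(W-mu)@n
        sb=np.arange(np.percentile(s,3)+.006,np.percentile(s,97)-.018,.003)
        ce=[(t[(s>=q)&(s<q+.003)].max()+t[(s>=q)&(s<q+.003)].min())/2 for q in sb]
        wd=[np.ptp(t[(s>=q)&(s<q+.003)]) for q in sb]
        p=np.polyfit(sb+.0015,ce,1); a=a+n*p[0]; a/=np.linalg.norm(a)
    n=np.array([-a[1],a[0]]); s=(W-mu)@a; t=(W-mu)@n; off=np.mean(ce)
    cen=mu+a*(s.max()+s.min())/2+n*off
    return cen,np.degrees(np.arctan2(a[1],a[0])),np.ptp(s),np.median(wd)
E
python3 - <<'E'
from h import *
c=(.39,.36); half=.1
r=np.load("r16.npy")
for thr in (150,190):
    m=(r.min(2)>thr); m[:130]=0; m[300:]=0; m[:,:80]=0
    k=[q for q in comps(m,300)]; print([q.sum() for q in k]); m=sum(k)>0
    print(clampmask(m,c,half,89.4))
cv2.imwrite("pics/m16.png",m.astype(np.uint8)*255)
plan((.393,.362,.022),179.4)
E
```

```text
[np.int64(10781)]
(array([0.39308515, 0.3659134 ]), np.float64(86.28877710378363), np.float64(0.09032097288273544), np.float64(0.04381672745468454))
[np.int64(9544)]
(array([0.39309282, 0.36587518]), np.float64(87.0232155421416), np.float64(0.0885184438710773), np.float64(0.042702313658141824))
t 22.35 grasp now [392.3 361.2 148.1] yaw 179.1 shift [-0.0002  0.0008  0.1261] roll exact -0.3 roll mod180 -0.3 j [ 64.  12. -25.   0. -52. -65.] F [-0.1 -0.3  0.6] w 84.9
```

View pics/m16.png

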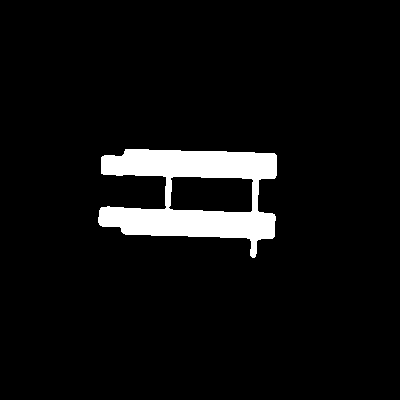

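Run:
```python
from h import *
c=(.39,.36); half=.1
r=np.load("r16.npy")
for thr in (150,190):
    m=(r.min(2)>thr); m[:130]=0; m[300:]=0; m[:,:80]=0
    m=cv2.morphologyEx(m.astype(np.uint8),cv2.MORPH_OPEN,np.ones((13,13)))>0
    for q in comps(m,300): print(q.sum(),rectfit(q,c,half))
    print(clampmask(m,c,half,88.5))
plan((.393,.3658,.022),178.5)
```

```text
4937 (array([0.40811809, 0.36544534]), np.float64(-91.93493330677441), np.float64(0.08880406793730623), np.float64(0.014653802238154863))
4984 (array([0.37823753, 0.36632335]), np.float64(-91.67239185890203), np.float64(0.08922475096779424), np.float64(0.015183316757742659))
(array([0.39321465, 0.3658608 ]), np.float64(88.2115562257704), np.float64(0.08923752838485044), np.float64(0.04360364673544563))
4477 (array([0.40806964, 0.36546617]), np.float64(-91.46880263079157), np.float64(0.08770193481145754), np.float64(0.013316142760812255))
4506 (array([0.37836594, 0.36649587]), np.float64(-92.04540449559725), np.float64(0.08790823257214816), np.float64(0.013491399078303318))
(array([0.39321471, 0.36600826]), np.float64(88.34195774982841), np.float64(0.08795659702118935), np.float64(0.04259794299130053))
t 22.35 grasp now [392.3 361.2 148.1] yaw 179.1 shift [-0.0002  0.0046  0.1261] roll exact 0.6 roll mod180 0.6 j [ 64.  12. -25.   0. -52. -65.] F [-0.1 -0.3  0.6] w 84.9
```

Call:
apply_moves(
  motion=[
    [0.075, [-0.0004, 0.0047, 0.05], 0.8],
    [0.075, [-0.0004, 0.0047, 0.09], 0.8],
    [0.075, [-0.0004, 0.0047, 0.115], 0.8],
    [0.075, [-0.0004, 0.0047, 0.1255], 0.8],
    [0.075, [-0.0004, 0.0047, 0.1255], 0.8],
  ],
)

```text
t: 22.98
tcp_pos: [0.3928, 0.3658, 0.1773]
tcp_rot: [[-1.0, 0.029, 0.003], [0.029, 1.0, -0.001], [-0.003, -0.001, -1.0]]
force: [-0.3, 0.1, 1.3]
gripper_width: 0.879
```

Call:
apply_moves(
  motion=[
    [0.03, [0, 0, 0], 0],
    [0.03, [0, 0, 0], 0],
    [0.03, [0, 0, 0], 0],
    [0.03, [0, 0, 0], 0],
  ],
  grip_force=50,
)

```text
t: 23.48
tcp_pos: [0.393, 0.3663, 0.1786]
tcp_rot: [[-1.0, 0.029, 0.005], [0.029, 1.0, 0.001], [-0.005, 0.001, -1.0]]
force: [-1.1, -0.8, 7.0]
gripper_width: 0.505
```

Run:
```python
from h import *
plan((.3932,.3659,.022),178.3)
im=get_image("wrist");cv2.imwrite("pics/w17.png",im[:,:,::-1])
```

```text
t 23.48 grasp now [393.7 366.4  23.6] yaw 178.3 shift [ 0.0005 -0.0006  0.0016] roll exact 0.0 roll mod180 0.0 j [ 64.  22. -32.   0. -35. -66.] F [-1.1 -0.8  7. ] w 43.1
```

View pics/w17.png

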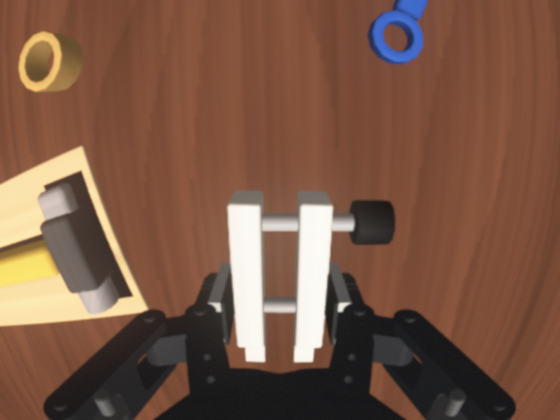

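Run:
```python
from h import *
plan((.6635,.157,.14),210)
```

```text
t 23.52 grasp now [393.7 366.5  23.6] yaw 178.3 shift [-0.2763 -0.2014 -0.1154] roll exact -31.7 roll mod180 -31.7 j [ 64.  22. -32.   0. -35. -66.] F [-0.8 -0.9  6. ] w 43.0
```

Call:
apply_moves(
  motion=[
    [0.03, [0, 0, -0.04], 0],
    [0.03, [0, 0, -0.08], 0],
    [0.03, [-0.03, -0.022, -0.115], -5],
    [0.03, [-0.07, -0.05, -0.115], -10],
    [0.03, [-0.11, -0.08, -0.115], -15],
  ],
)

```text
t: 24.15
tcp_pos: [0.5008, 0.2823, 0.2952]
tcp_rot: [[-0.972, -0.235, 0.006], [-0.235, 0.972, 0.003], [-0.006, 0.002, -1.0]]
force: [0.5, 0.1, -3.0]
gripper_width: 0.505
```

Run:
```python
from h import *
plan((.6635,.157,.14),210)
```

```text
t 24.15 grasp now [501.7 282.7 140.2] yaw -166.4 shift [-0.1278 -0.1602  0.0007] roll exact -16.4 roll mod180 -16.4 j [ 49.  17. -21.   0. -52. -35.] F [ 0.5  0.1 -3. ] w 43.2
```

Call:
apply_moves(
  motion=[
    [0.03, [-0.035, -0.045, 0], -5],
    [0.03, [-0.07, -0.09, 0], -9],
    [0.03, [-0.105, -0.13, 0.0], -13],
    [0.03, [-0.1278, -0.16, 0], -16.4],
    [0.03, [-0.1278, -0.16, 0], -16.4],
  ],
)

```text
t: 24.78
tcp_pos: [0.6639, 0.1545, 0.295]
tcp_rot: [[-0.868, -0.497, 0.005], [-0.497, 0.868, 0.003], [-0.006, -0.0, -1.0]]
force: [-1.5, 0.7, -2.0]
gripper_width: 0.5
```

Call:
apply_moves(
  motion=[
    [0.03, [0, 0, 0], 0],
    [0.03, [0, 0, 0], 0],
  ],
)

```text
t: 25.02
tcp_pos: [0.6632, 0.155, 0.2951]
tcp_rot: [[-0.868, -0.497, 0.005], [-0.497, 0.868, 0.003], [-0.006, 0.0, -1.0]]
force: [0.4, 0.2, -3.1]
gripper_width: 0.499
```

Run:
```python
from h import *
plan((.6635,.157,.14),210)
c=(.68,.128); half=.12
r,im,cal=grab("wrist",.024,c,half); np.save("r18.npy",r)
cv2.imwrite("pics/w18.png",im[:,:,::-1]);cv2.imwrite("pics/r18.png",r[:,:,::-1])
t=get_image("top"); np.save("t18.npy",t)
```

```text
t 25.02 grasp now [663.9 155.4 140.1] yaw -150.2 shift [-0.0004  0.0016  0.0001] roll exact -0.2 roll mod180 -0.2 j [ 30.  26.  -7.  -0. -58.   0.] F [ 0.4  0.2 -3.1] w 42.6
```

View pics/w18.png

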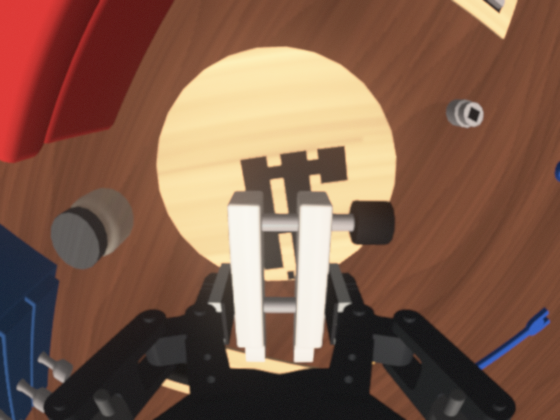

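View pics/r18.png

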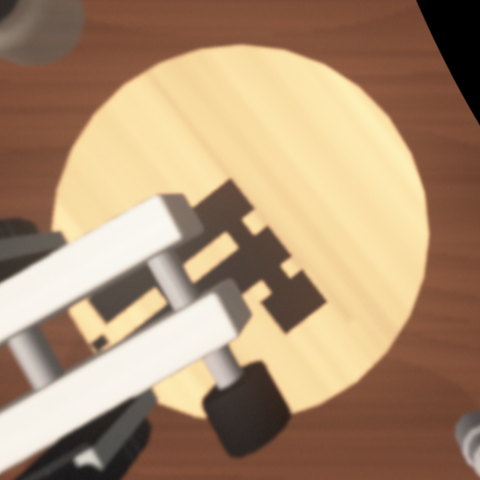

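```bash
cat > tt.py <<'E'
from h import *
from scipy.optimize import least_squares
def circ(r,c,half,R=.095,cx0=None):
    m=(r.min(2)>110)&(r[:,:,0].astype(int)-r[:,:,2]>25)
    m=max(comps(m),key=lambda k:k.sum())
    cn=max(cv2.findContours(m.astype(np.uint8),cv2.RETR_EXTERNAL,cv2.CHAIN_APPROX_NONE)[0],key=cv2.contourArea).reshape(-1,2)
    W=r2w(cn,c,half); p=np.array(cx0 if cx0 is not None else W.mean(0))
    for th in (.02,.008,.004,.002,.0015):
        d=np.linalg.norm(W-p,axis=1)-R; S=W[np.abs(d)<th]
        f=least_squares(lambda q:np.linalg.norm(S-q[:2],axis=1)-q[2],[*p,R],loss='soft_l1',f_scale=.0005); p=f.x[:2]
    return p,f.x[2],len(S),np.degrees(np.ptp(np.unwrap(np.sort(np.arctan2(*(S-p).T)))))
E
python3 - <<'E'
from tt import *
c=(.68,.128); half=.12
r=np.load("r18.npy"); p,R,n,_=circ(r,c,half,cx0=(.68,.127)); print(p,R,n)
g=r.max(2)[325:360,85:120]; print(g[::3,::3])
mk=(r.max(2)<120)[325:360,85:120]; ks=comps(mk,10); 
for k in ks:
    ys,xs=np.nonzero(k); w=r2w([[xs.mean()+85,ys.mean()+325]],c,half)[0]; d=w-p; print(k.sum(),w,np.linalg.norm(d),np.degrees(np.arctan2(d[1],d[0])))
# top
cal=get_calibration("top"); t=np.load("t18.npy"); rt=rectify(cv2.cvtColor(cv2.imread("pics/top0.png"),cv2.COLOR_BGR2RGB),cal,"top",.024,c,half,RES)
print("top",circ(rt,c,half,cx0=(.68,.127)))
cv2.imwrite("pics/rt.png",np.hstack([rt[:,:,::-1],rectify(t,cal,"top",.024,c,half,RES)[:,:,::-1]]))
# w11 re-rectify
C=np.load
E
```

```text
[0.6833609  0.12778762] 0.09380923304630437 651
[[250 251 251 251 252 251 244 234 246 252 252 252]
 [249 251 251 252 251 251 250 250 251 252 252 252]
 [247 250 251 251 251 250 249 251 251 251 252 252]
 [241 248 250 251 245 221 218 240 250 251 251 252]
 [214 245 247 243 204 129 133 203 247 251 251 250]
 [175 231 229 179 115  79  90 148 229 249 247 230]
 [136 177 165 101  73  73  87 149 219 232 203 172]
 [124 142 151 119  81  94 151 202 205 173 168 202]
 [123 131 157 166 119 137 176 176 170 192 221 237]
 [123 123 138 162 144 143 159 181 215 235 243 246]
 [122 123 126 140 147 171 209 231 241 245 247 247]
 [122 127 138 163 199 227 239 245 247 247 247 247]]
91 [0.62821703 0.19818407] 0.08942318707345187 128.07277420005636
top (array([0.68419585, 0.12782702]), np.float64(0.09505122909120522), 1068, np.float64(359.70026576589834))
```

View pics/rt.png

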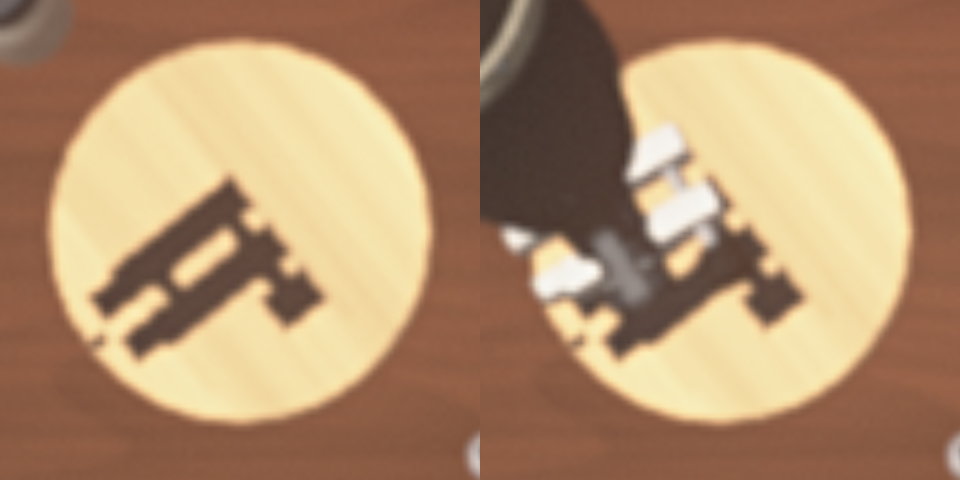

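Run:
```python
from h import *
plan((.6630,.1542,.085),218.0)
```

```text
t 25.12 grasp now [664.1 155.7 140.4] yaw -150.2 shift [ 0.002  -0.0007  0.0554] roll exact -8.2 roll mod180 -8.2 j [ 30.  26.  -7.   0. -58.   0.] F [-0.1  0.  -1.2] w 42.9
```

Call:
apply_moves(
  motion=[
    [0.03, [0.002, -0.0007, 0.015], -4],
    [0.03, [0.002, -0.0007, 0.035], -8.2],
    [0.03, [0.002, -0.0007, 0.05], -8.2],
    [0.03, [0.002, -0.0007, 0.055], -8.2],
    [0.03, [0.002, -0.0007, 0.055], -8.2],
  ],
)

```text
t: 25.75
tcp_pos: [0.6622, 0.154, 0.2403]
tcp_rot: [[-0.788, -0.616, 0.005], [-0.616, 0.788, 0.003], [-0.006, -0.001, -1.0]]
force: [0.6, 0.3, -2.6]
gripper_width: 0.504
```

Run:
```python
from tt import *
plan((.6630,.1542,.0476),218.0)
c=(.68,.128); half=.12
r,im,cal=grab("wrist",.024,c,half); np.save("r19.npy",r)
cv2.imwrite("pics/w19.png",im[:,:,::-1]);cv2.imwrite("pics/r19.png",r[:,:,::-1])
print(circ(r,c,half,cx0=(.683,.127)))
```

```text
t 25.75 grasp now [663.  154.4  85.3] yaw -142.0 shift [ 0.0003 -0.0001  0.0377] roll exact 0.0 roll mod180 0.0 j [ 29.  29. -10.   0. -51.   9.] F [ 0.6  0.3 -2.6] w 43.0
(array([0.68338259, 0.1277741 ]), np.float64(0.09373196651452262), 550, np.float64(359.69531453901766))
```

View pics/w19.png

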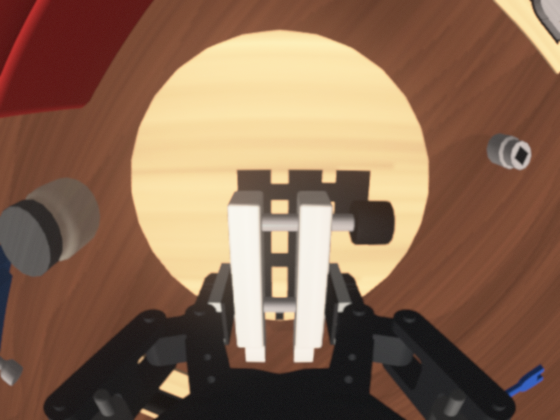

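View pics/r19.png

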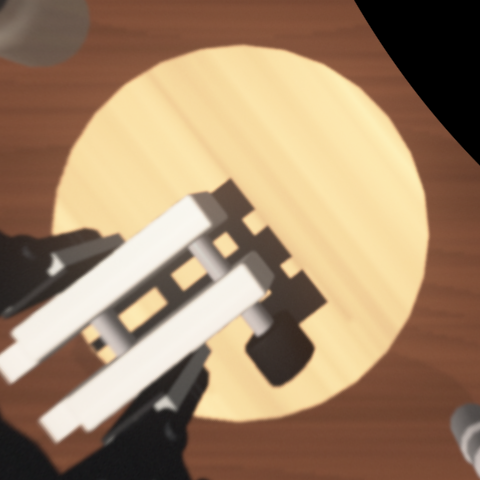

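Call:
apply_moves(
  motion=[
    [0.03, [0.0003, -0.0001, 0.015], 0],
    [0.03, [0.0003, -0.0001, 0.026], 0],
    [0.03, [0.0003, -0.0001, 0.032], 0],
    [0.03, [0.0003, -0.0001, 0.0345], 0],
    [0.03, [0.0003, -0.0001, 0.0345], 0],
  ],
)

```text
t: 26.42
tcp_pos: [0.6625, 0.1538, 0.2062]
tcp_rot: [[-0.788, -0.616, 0.006], [-0.616, 0.788, 0.003], [-0.006, -0.001, -1.0]]
force: [0.4, -0.8, -2.1]
gripper_width: 0.498
```

Call:
apply_moves(
  motion=[
    [0.03, [0, 0, 0], 0],
    [0.03, [0, 0, 0], 0],
  ],
)

```text
t: 26.68
tcp_pos: [0.6626, 0.1539, 0.2065]
tcp_rot: [[-0.788, -0.616, 0.006], [-0.616, 0.788, 0.003], [-0.007, -0.001, -1.0]]
force: [-0.5, -0.2, -1.9]
gripper_width: 0.501
```

Run:
```python
from tt import *
plan((.6630,.1542,.0476),218.0)
im=get_image("side"); cv2.imwrite("pics/s20.png",cv2.resize(im[100:240,220:400,::-1],None,fx=4,fy=4))
```

```text
t 26.68 grasp now [663.6 154.4  51.5] yaw -142.0 shift [0.0006 0.0002 0.0039] roll exact 0.0 roll mod180 0.0 j [ 29.  31. -11.   0. -48.   9.] F [-0.5 -0.2 -1.9] w 42.7
```

View pics/s20.png

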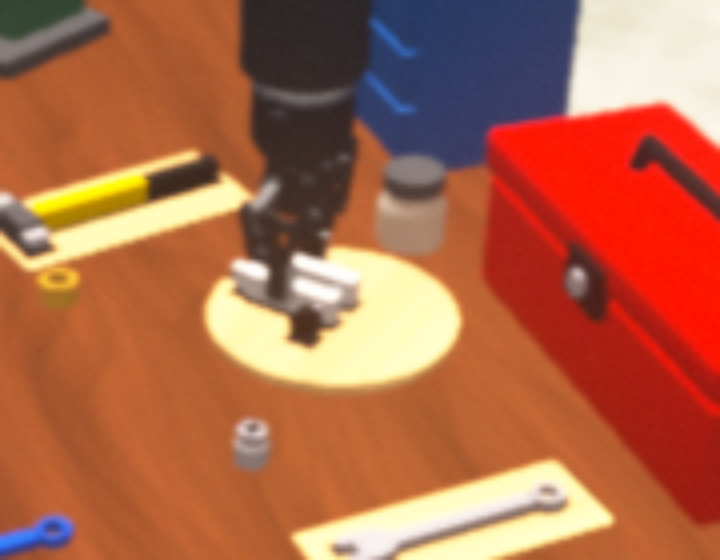

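Call:
apply_moves(
  motion=[
    [0.03, [0.0005, 0.0002, 0.001], 0],
    [0.03, [0.0005, 0.0002, 0.002], 0],
    [0.03, [0.0005, 0.0002, 0.003], 0],
    [0.03, [0.0005, 0.0002, 0.003], 0],
  ],
)

```text
t: 27.22
tcp_pos: [0.662, 0.1537, 0.2033]
tcp_rot: [[-0.788, -0.616, 0.006], [-0.616, 0.788, 0.003], [-0.007, -0.001, -1.0]]
force: [-0.2, -0.3, -2.6]
gripper_width: 0.5
```

Run:
```python
from tt import *
plan((.6630,.1542,.0476),218.0)
```

```text
t 27.23 grasp now [662.9 154.2  48.3] yaw -142.0 shift [-0.0001 -0.      0.0007] roll exact 0.0 roll mod180 0.0 j [ 29.  31. -12.   0. -47.   9.] F [-0.2 -0.3 -2.6] w 42.7
```

Call:
apply_moves(
  motion=[
    [0.03, [0, 0, 0.0004], 0],
    [0.03, [0, 0, 0.0007], 0],
    [0.03, [0, 0, 0.0007], 0],
  ],
)

```text
t: 27.6
tcp_pos: [0.662, 0.1537, 0.2027]
tcp_rot: [[-0.788, -0.616, 0.006], [-0.616, 0.788, 0.003], [-0.007, -0.001, -1.0]]
force: [-0.4, -0.0, -1.7]
gripper_width: 0.503
```

Call:
apply_moves(
  motion=[
    [0.03, [0, 0, 0], 0],
    [0.03, [0, 0, 0], 0],
  ],
)

```text
t: 27.85
tcp_pos: [0.6621, 0.1537, 0.2027]
tcp_rot: [[-0.788, -0.616, 0.006], [-0.616, 0.788, 0.003], [-0.007, -0.001, -1.0]]
force: [-0.6, -0.6, -0.6]
gripper_width: 0.502
```

Run:
```python
from tt import *
plan((.6630,.1542,.0476),218.0)
```

```text
t 27.85 grasp now [663.  154.2  47.7] yaw -142.0 shift [ 0.     -0.      0.0001] roll exact 0.0 roll mod180 0.0 j [ 29.  31. -12.   0. -47.   9.] F [-0.6 -0.6 -0.6] w 42.9
```

Call:
apply_moves(
  motion=[
    [0.042, [0, 0, 0.0002], 0],
    [0.044, [0, 0, 0.0002], 0],
    [0.046, [0, 0, 0.0002], 0],
    [0.05, [0, 0, 0.0002], 0],
    [0.056, [0, 0, 0.0002], 0],
  ],
  grip_force=20,
)

```text
t: 28.48
tcp_pos: [0.6621, 0.1538, 0.2027]
tcp_rot: [[-0.788, -0.616, 0.006], [-0.616, 0.788, 0.003], [-0.007, -0.001, -1.0]]
force: [-0.1, 0.0, -0.5]
gripper_width: 0.654
```

Run:
```python
from tt import *
plan((.6630,.1542,.0476),218.0)
c=(.68,.128); half=.12
r,im,cal=grab("wrist",.024,c,half)
cv2.imwrite("pics/w21.png",im[:,:,::-1])
```

```text
t 28.48 grasp now [663.1 154.3  47.7] yaw -142.0 shift [0.0001 0.     0.0001] roll exact 0.0 roll mod180 0.0 j [ 29.  31. -12.   0. -47.   9.] F [-0.1  0.  -0.5] w 55.9
```

View pics/w21.png

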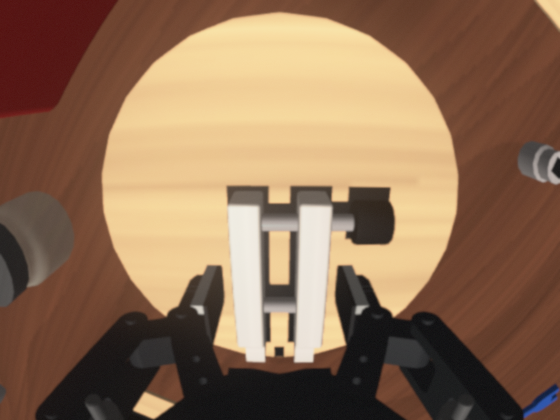

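Released cleanly, with the clamp over its outline and the rim mark centred ahead of the tips. Rising straight up.

Call:
apply_moves(
  motion=[
    [0.06, [0, 0, 0], 0],
    [0.065, [0, 0, -0.01], 0],
    [0.065, [0, 0, -0.04], 0],
    [0.065, [0, 0, -0.09], 0],
    [0.065, [0, 0, -0.14], 0],
  ],
)

```text
t: 29.15
tcp_pos: [0.6611, 0.1532, 0.3447]
tcp_rot: [[-0.788, -0.616, 0.006], [-0.616, 0.788, 0.003], [-0.007, -0.002, -1.0]]
force: [1.5, 0.3, -0.4]
gripper_width: 0.765
```

Call:
apply_moves(
  motion=[
    [0.065, [0, 0.0, -0.03], 0],
    [0.065, [0, 0, -0.03], 0],
  ],
)

```text
t: 29.4
tcp_pos: [0.6614, 0.1532, 0.3794]
tcp_rot: [[-0.787, -0.617, 0.013], [-0.616, 0.787, 0.006], [-0.014, -0.003, -1.0]]
force: [-0.5, -0.6, -0.4]
gripper_width: 0.76
```

Run:
```python
from tt import *
plan((.6630,.1542,.0476),218.0)
c=(.68,.128); half=.12
r,im,cal=grab("wrist",.024,c,half); r2=rectify(im,cal,"wrist",.046,c,half,RES)
np.save("r22.npy",r); np.save("r22b.npy",r2)
cv2.imwrite("pics/r22.png",np.hstack([r,r2])[:,:,::-1])
print(circ(r,c,half,cx0=(.683,.127)))
```

```text
t 29.40 grasp now [663.4 154.1 224.5] yaw -141.9 shift [0.0027 0.0009 0.1768] roll exact 0.1 roll mod180 0.1 j [ 29.  22.  -1.   0. -66.   9.] F [-0.5 -0.6 -0.4] w 64.9
(array([0.68345361, 0.12786697]), np.float64(0.0940728575572212), 1054, np.float64(359.69722328378424))
```

View pics/r22.png

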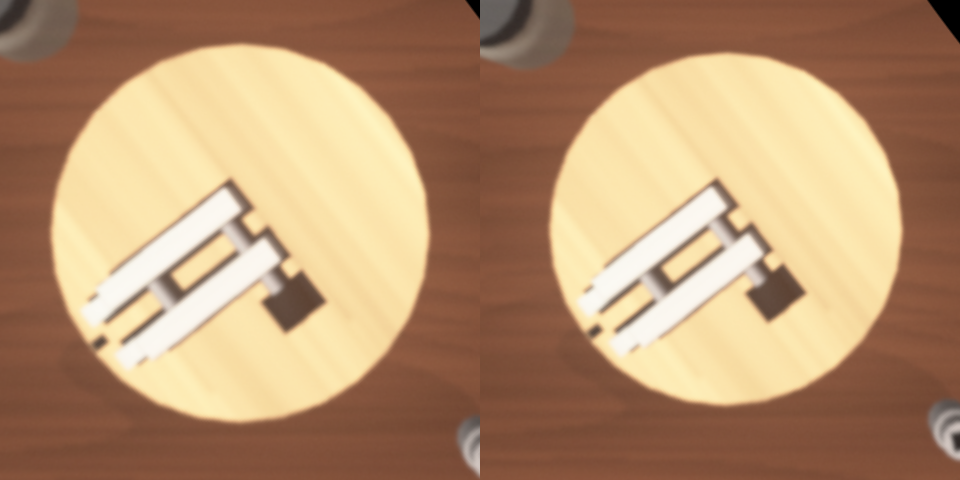

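Run:
```python
from tt import *
c=(.68,.128); half=.12
r=np.load("r22.npy"); r2=np.load("r22b.npy"); p=np.array([.6835,.1279])
for nm,rr in (("before",np.load("r18.npy")),("hover",np.load("r19.npy")),("after",r)):
    mk=(rr.max(2)<120)[333:355,88:112]
    for k in comps(mk,10):
        ys,xs=np.nonzero(k); w=r2w([[xs.mean()+88,ys.mean()+333]],c,half)[0]; d=w-p; print(nm,k.sum(),w,np.linalg.norm(d),np.degrees(np.arctan2(d[1],d[0])))
hsv=cv2.cvtColor(r2,cv2.COLOR_RGB2HSV)
m=(r2.min(2)>170)&(hsv[:,:,1]<40); m=cv2.morphologyEx(m.astype(np.uint8),cv2.MORPH_OPEN,np.ones((9,9)))>0
ks=comps(m,800); print([(k.sum(),rectfit(k,c,half)) for k in ks]); m=sum(ks)>0
cen,a,L,w=clampmask(m,c,half,128); print("clamp",cen,a,L,w)
u=np.array([np.cos(np.radians(128)),np.sin(np.radians(128))]); T=p+.033*u; e=cen-T; print("err along",e@u,"across",e@[-u[1],u[0]])
```

```text
before 91 [0.62821703 0.19818407] 0.08942067081045768 128.18734163907305
hover 99 [0.62782071 0.19880556] 0.09015420938452057 128.14112779621203
hover 10 [0.62325 0.20325] 0.09647634425080578 128.6458958837816
after 48 [0.6285  0.19825] 0.08929794230552004 128.01848306893302
[(np.int64(4631), (array([0.67358431, 0.16262218]), np.float64(-52.352376579153635), np.float64(0.08890583284539669), np.float64(0.015711225119508405))), (np.int64(4673), (array([0.65219849, 0.14581853]), np.float64(-54.40922227305641), np.float64(0.08864219823707369), np.float64(0.018659612079260167)))]
clamp [0.66260309 0.15402068] 127.47438605333825 0.08917558208980825 0.04319865076024644
err along 0.0004488029536749747 across 0.0003854917174565901
```

Run:
```python
from tt import *
plan((.56,-.33,.2),218.0)
```

```text
t 29.45 grasp now [662.4 153.9 222.1] yaw -142.0 shift [ 0.379  -0.3179  0.0188] roll exact 0.0 roll mod180 0.0 j [ 29.  22.  -1.   0. -66.   9.] F [ 0.8  0.2 -0.2] w 64.7
```

Call:
apply_moves(
  motion=[
    [0.065, [0.04, -0.033, 0], 0],
    [0.065, [0.085, -0.071, 0], 0],
    [0.065, [0.13, -0.109, 0], 0],
    [0.065, [0.175, -0.147, 0.01], 0],
    [0.065, [0.22, -0.184, 0.01], 0],
  ],
)

```text
t: 30.08
tcp_pos: [0.5999, -0.129, 0.3636]
tcp_rot: [[-0.787, -0.616, 0.007], [-0.616, 0.788, 0.005], [-0.008, -0.0, -1.0]]
force: [1.2, 0.1, 0.1]
gripper_width: 0.761
```

Call:
apply_moves(
  motion=[
    [0.065, [0.045, -0.038, 0], 0],
    [0.065, [0.09, -0.076, 0], 0],
    [0.065, [0.135, -0.112, 0], 0],
    [0.065, [0.155, -0.13, 0], 0],
    [0.065, [0.155, -0.13, 0], 0],
  ],
)

```text
t: 30.7
tcp_pos: [0.5569, -0.3288, 0.361]
tcp_rot: [[-0.789, -0.614, 0.005], [-0.614, 0.789, 0.005], [-0.007, 0.001, -1.0]]
force: [0.5, -0.3, -0.6]
gripper_width: 0.763
```

Run:
```python
from tt import *
plan((.56,-.33,.2),218.0)
c=(.576,-.3805); half=.1
print("pad",padfit("wrist",.004,c,half,"r23"))
r,im,cal=grab("wrist",.012,c,half); hsv=cv2.cvtColor(r,cv2.COLOR_RGB2HSV)
m=(r.min(2)>125)&(hsv[:,:,1]<45); m=max(comps(m),key=lambda x:x.sum())
A,B,L,w,a=wrenchfit(m,c,half); print(A,B,(A+B)/2,L,w,np.degrees(np.arctan2(a[1],a[0])))
cv2.imwrite("pics/m23.png",np.hstack([r[:,:,::-1],cv2.merge([m.astype(np.uint8)*255]*3)]))
t=get_image("top"); cv2.imwrite("pics/top23.png",t[:,:,::-1]); cv2.imwrite("pics/top23c.png",cv2.resize(t[90:280,90:430,::-1],None,fx=2.35,fy=2.35,interpolation=cv2.INTER_CUBIC))
```

```text
t 30.70 grasp now [ 557.7 -327.9  206. ] yaw -142.1 shift [-0.0005 -0.0031  0.006 ] roll exact -0.1 roll mod180 -0.1 j [-13.  20.  -6.  -0. -64.  51.] F [ 0.5 -0.3 -0.6] w 65.1
pad (array([ 0.57604169, -0.38055916]), np.float64(-174.7661459786715), np.float64(0.1555624241968416), np.float64(0.07073439146240604))
[ 0.52065417 -0.38613546] [ 0.63461268 -0.37633744] [ 0.57763342 -0.38123645] 0.11437893926293502 0.01091673467557527 -175.08586140610458
```

View pics/m23.png

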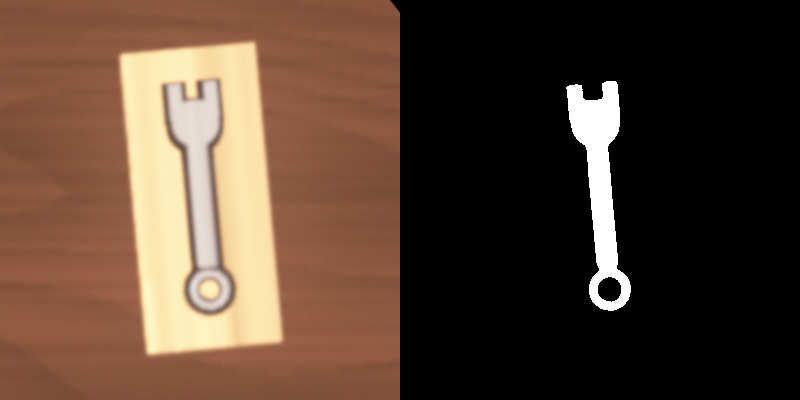

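View pics/top23c.png

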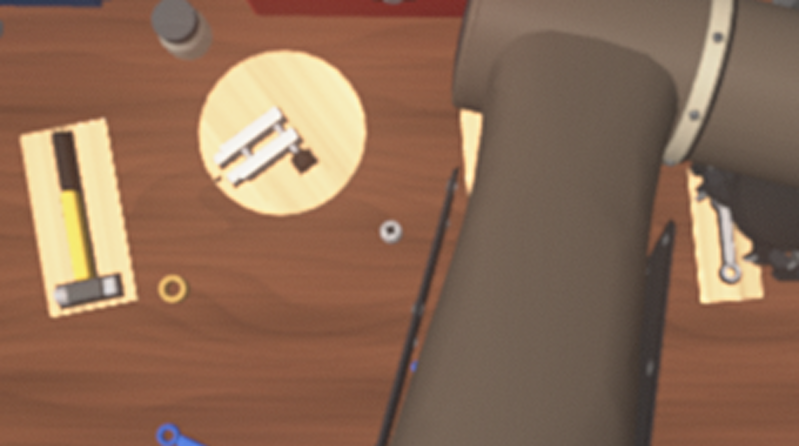

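Run:
```python
from plant import order
print(order.close_job())
```

```text
the job is handed in; nothing more can be done
None
```

I placed the long wrench, short wrench, hammer and clamp on their outlines, in that order, each pointing the right way. The job was handed in at about 31 s of the 106 s, with the gripper open and clear of everything.

Last checks from the wrist camera:

| Tool | Position | Angle |
|---|---|---|
| Long wrench | about 0.5 mm from true | 0.2° off |
| Short wrench | about 1.5 mm toward the jaw end and 0.8 mm sideways, still inside its 3 mm oversize outline; not redone | 0.1–0.3° off |
| Hammer | about 0.4 mm sideways; lengthwise two estimates disagreed, −1.1 and +1.4 mm | under 0.1° off |
| Clamp | about 0.5 mm from true | about 0.5° off |

- **Turntable:** the rim mark read 128.2° before and 128.0° after setting the clamp down, which is within measuring noise, so the disc did not turn as far as I could see. It was not watched continuously during the release.
- **Failed check:** the automatic hammer fit after placing did not work, because it took in the pad as well. The lengthwise hammer figures come from pixels I read by eye. The sideways and angle figures come from the hammer's yellow handle, which that fit did pick out correctly.
- **Final top view:** it showed the hammer and clamp lying right. The arm hid most of the two wrench pads there, so the wrenches rest on the wrist-camera checks alone.

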